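# Complete the dough-sample carrier and hold it up level

## Task

Take the tall sample tube out of the wooden bench stand and lower it gently into the one free hole of the steel tube carrier, fully down and let go. Then pick the carrier up by its handle and finish holding it still and level in the air, about 10 cm clear of the bench, with all four tubes in it, as if ready to carry to the proofer. Leave the short vial in the stand and everything else on the bench where it is, and do not tip the carrier.

Things in the scene. Friction and masses are not known exactly. Their poses are not given: they have to be found in the camera images.
- last_tube_mid (a point): The loose capped plastic sample tube, 116 mm tall: plain white barrel 28 mm in diameter with a rounded foot, grey screw cap 32 mm in diameter over the top 22 mm. Point: on its axis half-way up (58 mm above the foot, 47 mm below the middle of the cap); z to the cap; about 45 g. It starts upright in one of the two end holes of the wooden stand, foot 10 mm above the bench, 80 mm showing
- short_vial_mid (a point): The short vial, to be left alone: same diameters and cap as the sample tubes but only 62 mm tall, in the stand's other end hole (26 mm shows). This point is on its axis half-way up
- stand: Wooden bench stand, 62 x 160 x 46 mm high, does not move. Origin: centre of its underside; its three holes (31 mm across, 36 mm deep, floor 10 mm above the bench) lie along its y axis at -50, 0 and +50 mm; the middle one is empty
- carrier: Loose steel tube carrier standing on the bench, any yaw; 0.32 kg empty, 0.5 kg with four tubes. Plates 120 (x) x 140 mm (y): base's upper face 6 mm up, guide plate with 31 mm square holes at 24 to 27 mm, top plate with round 31 mm holes at 62 to 66 mm. Holes at x +-36, y +-44 mm; three hold tubes, which stand 122 mm high. Origin: centre of its underside; z up, y along the handle bar
- handle: The carrier's fixed handle: a bar along the carrier's y axis above its centre line (x = 0), between two steel uprights at y = +-72 mm. Same origin and axes as the carrier
- grip (a point): Middle of the handle's black grip, 130 mm above the carrier's underside; axes as the carrier's. The grip is 14 mm wide (carrier x), 18 mm tall, 100 mm long (carrier y). Grip it across its width; the caps of the seated tubes leave 28 mm along the bar to each side of this point. The loaded carrier's centre of mass is within 10 mm of straight below
- free_hole (a point): Mouth of the carrier's one free hole: on its axis at the upper face of the top plate, 66 mm above the carrier's underside (at carrier x +36, y +44 mm); axes as the carrier's. The free hole holds the tube with its foot 6 mm above the carrier's underside, 60 mm below this mouth
- free_seat (a point): Where the middle point of the tube comes to lie when seated in the free hole: on the hole's axis, 2 mm below the mouth (64 mm above the carrier's underside)
- tube1_mid (a point): One of the three tubes already in the carrier, same as the loose one: capped plastic sample tube, 116 mm tall: plain white barrel 28 mm in diameter with a rounded foot, grey screw cap 32 mm in diameter over the top 22 mm. Point: on its axis half-way up (58 mm above the foot, 47 mm below the middle of the cap); z to the cap; about 45 g
- tube2_mid (a point): One of the three tubes already in the carrier, same as the loose one: capped plastic sample tube, 116 mm tall: plain white barrel 28 mm in diameter with a rounded foot, grey screw cap 32 mm in diameter over the top 22 mm. Point: on its axis half-way up (58 mm above the foot, 47 mm below the middle of the cap); z to the cap; about 45 g
- tube3_mid (a point): One of the three tubes already in the carrier, same as the loose one: capped plastic sample tube, 116 mm tall: plain white barrel 28 mm in diameter with a rounded foot, grey screw cap 32 mm in diameter over the top 22 mm. Point: on its axis half-way up (58 mm above the foot, 47 mm below the middle of the cap); z to the cap; about 45 g
- seat1 (a point): Point of the carrier where the middle of tube 1 lies when seated, at carrier (-36, -44, 64) mm
- seat2 (a point): Point of the carrier where the middle of tube 2 lies when seated, at carrier (-36, +44, 64) mm
- seat3 (a point): Point of the carrier where the middle of tube 3 lies when seated, at carrier (+36, -44, 64) mm
- last_tube: The loose sample tube again, origin at the middle of its foot
- bench_knife: Bystander: dough scraper lying flat, steel blade 105 x 150 mm with a dark wooden handle, 21 mm high; origin under its centre
- thermometer: Bystander: pen thermometer lying flat, 22 mm wide, 195 mm long with its steel probe, 15 mm high; origin where the probe leaves the white body
- pastry_brush: Bystander: pastry brush lying flat, 200 mm long; origin under its middle
- bowl: Bystander: steel bowl, 170 mm across, 65 mm high; origin under its centre
- loaf_tin: Bystander: dark steel loaf tin, 105 x 215 x 70 mm high; origin under its centre
- seed_jar: Bystander: white jar with steel lid, 84 mm across, 120 mm high; origin under its centre
There are look-alikes about, which are no part of the job. Of the things that look like the stand, the middle-sized one is meant.

How it is judged:
On the way, in this order (a step that is already met when the one before it is completed fails the run):
1. the tall tube is fully down in the carrier's free hole and let go, the carrier standing on the bench with its other three tubes in place (distance between last_tube_mid and free_seat below 0.008 m and angle between the z axis of each of last_tube_mid, tube1_mid, tube2_mid, tube3_mid and the z axis of carrier, either way round below 0.12 rad and distance between tube1_mid and seat1 below 0.008 m and distance between tube2_mid and seat2 below 0.008 m and distance between tube3_mid and seat3 below 0.008 m and contact force between last_tube and the fingers below 0.05 N and height (world z) of carrier below 0.008 m), for 0.2 s.
2. the carrier, with all four tubes, is held by its handle, level and still, clear of the bench (height (world z) of carrier between 0.05 and 0.25 m and angle between carrier's own z axis and vertical below 0.09 rad and linear speed of carrier below 0.03 m/s and angular speed of carrier below 0.15 rad/s and contact force between handle and the fingers above 2 N and contact force between carrier and stand below 0.05 N and contact force between carrier and bench_knife below 0.05 N and contact force between carrier and thermometer below 0.05 N and contact force between carrier and pastry_brush below 0.05 N and contact force between carrier and bowl below 0.05 N and contact force between carrier and loaf_tin below 0.05 N and contact force between carrier and seed_jar below 0.05 N and distance between last_tube_mid and free_seat below 0.008 m and angle between the z axis of each of last_tube_mid, tube1_mid, tube2_mid, tube3_mid and the z axis of carrier, either way round below 0.12 rad and distance between tube1_mid and seat1 below 0.008 m and distance between tube2_mid and seat2 below 0.008 m and distance between tube3_mid and seat3 below 0.008 m), for 0.5 s.
At the end, for the whole second after the job is handed in: The fingers hold the carrier by its handle, underside 50 to 250 mm above the bench, tilted under 5 degrees, still (under 30 mm/s, 0.15 rad/s), touching no stand or bystander; each of the four tubes within 8 mm of its seated place and 7 degrees of the carrier's axis (all of step 2); the arm keeps its last pose, push and grip.
It fails at once if the carrier is tipped more than 17 degrees (angle between carrier's own z axis and vertical above 0.3 rad).
It fails at once if the tube is dropped into the carrier: let go and falling faster than 0.6 m/s within 30 mm of the free hole's axis (horizontal distance between last_tube_mid and free_hole below 0.03 m and linear speed of last_tube above 0.6 m/s and contact force between last_tube and the fingers below 0.05 N).
It fails at once if the short vial is moved by more than 15 mm (distance of short_vial_mid from where it was at the start of the episode above 0.015 m).
It fails at once if a bystander on the bench (scraper, thermometer, brush, bowl, tin or jar) is moved by more than 30 mm (distance of any of bench_knife, thermometer, pastry_brush, bowl, loaf_tin, seed_jar from where it was at the start of the episode above 0.03 m).
It also fails if it takes over 56 s, if anything falls off the work surface, if the arm or the gripper's body presses on something with over 40 N, if the wrist force passes 120 N, or if a joint passes its speed limit or range.

## Robot

A 7-joint arm with a two-finger parallel gripper is mounted at the origin on the work surface. World frame = base frame: x ahead of the robot, y to its left, z up, the work surface at z = 0. Lengths are in m, angles in rad, forces in N, time in s.
With the tool pointing down it reaches from about 0.425 to 0.95 m from the base axis. Payload 4.7 kg.
Tool frame: the origin (TCP) lies at the very end of the fingers, on their centre line; the grasp point (between the pads) lies 19 mm behind it (r.pinch_z is the distance from the TCP to the grasp point, in m); z points along the fingers, x is the direction in which the jaws open and shut, and the axes are right-handed (so a half turn about z gives the same grasp; the last joint's range is limited). The gripper opens to 85 mm and grips with 20 to 120 N. Pads are 22 mm wide; open, the fingers measure 114 mm over their backs; the gripper's body (76 mm by 85 mm) begins 54 mm behind the grasp point. The pads swing forward as they close: fully open they stand 13 mm farther back than shut.
Start: joints at [-1.13, 0.469, -0.049, 1.532, 0.024, 1.141, -0.082], TCP at [0.306, 0.602, 0.231] pointing down, gripper open.
Joint ranges: [-2.59, 2.59], [-0.33, 1.99], [-1.39, 1.29], [0.1, 2.45], [-1.04, 4.18], [0.21, 1.99], [-2.66, 2.66]. Speed limits (rad/s): [2.57, 2.57, 3.14, 3.14, 3.14, 3.14, 3.14].

## Interface

Orientations are given as a unit quaternion [w, x, y, z].
In Python, from workcell import r, vision, job, spotter gives the robot as it stands.
- The arm moves only by the tool servo_tool, never from a script. Its argument "commands" is a list of rows, each an object of numbers: "grip": the gripper's target within -1 to 1 (shut at 1, half-way at 0, fully open at -1); "dx", "dy", "dz": the shift along the tool's x, y, z in units of 40 mm (1.0 is 40 mm); "ax", "ay", "az": the turn, a rotation vector about the tool's x, y, z in units of 5 degrees (1.0 is 5 degrees). A call has 1 to 5 rows; each row shifts and turns the commanded pose from where the row before left it, along the tool's axes as they then stand; what a row does not reach is not made up. A row lasts 1/12 s, in which the tool goes at most 41.7 mm and 7.16 degrees, less where a joint would pass 70% of its speed; a pose out of reach is approached as far as the arm can. A call is refused whole if a number of a shift passes 1 or a number of a turn 1, either way. A call with a gripper value outside its range is refused whole. The fingers move at their own pace and stop on an object; "grip_force" is the grip in N (left out, the last holds). Time passes only in rows, so rows that do not move let the fingers close. It gives the time, the measured TCP pose, the force and the opening at its end, in the units of the state.
- r.observe(): the state, without advancing time (a new reading comes with each control period).
- vision.capture(name): name is "scene" or "top" or "wrist"; returns a dict with "frame" (480x640x3 uint8, blue, green, red), "intrinsics" (3x3 intrinsics, pixels), "T" (4x4, takes a point from camera to world coordinates). Camera axes: x right, y down, z forward; pixel columns grow to the right and rows downward; lengths in m; the calibration is good to about 2 mm. The wrist camera is an equidistant fisheye: a pixel r from the principal point sees the ray r / f radians off the axis. A picture is of the moment at which its call begins. There is no depth.
- job.close_job(): hands the job in, once; it reports no verdict.
Trained networks look in a picture, given as the dict that the camera call returned (one of the last four; its "shot" number tells which), for a name from the list of things; names that differ only in an ending like _2 or _b are one class to them, and where a whole thing is asked for, a point or a joint stands for the part that bears it (a point fixed in the world has none). Each returns a list of dicts, best first, with "p" (0 to 1); they miss things now and then, are a little off and sometimes report something else, mostly with a low value. They report only what shows in the picture. A call takes as long as a camera call. They do not tell look-alikes from the thing itself.
- spotter.look_for(label, picture): "extent" ([left, top, right, bottom] in pixels, round what is visible of it).
- spotter.trace(label, picture): "region" (480x640 bool, what is visible of it) and "extent" ([left, top, right, bottom] in pixels, round what is visible of it).
The state is a dict: "time_s": time; "joints": joint angles; "joint_vel": joint speeds; "tau": joint torques, N m; "tool_pos": TCP position; "tcp_rot": TCP orientation; "force": force on the tool from outside, world axes, zero at the start; "wrist_torque": the same for the moment, N m; "finger_gap": finger opening in m.
Only numpy, scipy, OpenCV 4.12 (cv2) and the standard library are available. Lean on these libraries where they do the work, as an engineer would, in place of code of your own. Each camera call takes 0.05 s, during which the arm holds its last target.

## Working session

There is one attempt and no reset: what is moved stays moved. The work goes in short steps, Python scripts to look and compute and a tool call to move; the robot and the scene stay as the last step left them, time stands still between calls to the robot, and variables do not carry over. Pictures are saved under pics/ and viewed, and the job is handed in when it is done.

Besides the shell and the picture viewer there is one more tool, called after "Call:" by a JSON object that holds its "fn" and its "kwargs", one argument or row to a line. servo_tool: Moves the arm, as the interface text tells. Its arguments: {"type":"object","properties":{"commands":{"type":"array"},"grip_force":{"type":"number"}},"required":["commands"]}

```bash
ls; mkdir -p pics; python3 - <<'E'
from workcell import r, vision, job, spotter
import cv2
print(r.observe()); print(r.pinch_z)
for n in ("scene","top","wrist"):
    c=vision.capture(n); cv2.imwrite(f"pics/{n}0.png",c["frame"]); print(n,c["intrinsics"],c["T"],c["shot"])
print(r.observe()["time_s"])
E
```

```text
pics
{'time_s': 0.0, 'joints': array([-1.12989382,  0.46948763, -0.0485887 ,  1.53373146,  0.02407317,
        1.14099287, -0.08225667]), 'joint_vel': array([ 0.00077565, -0.00067642, -0.00042727, -0.00041813,  0.00018936,
       -0.00149255, -0.00033826]), 'tau': array([-9.24353335e-04, -5.10317409e+01, -4.70713049e-02, -2.37707698e+01,
        1.07547719e-02,  7.58473790e-03, -2.20708068e-05]), 'tool_pos': array([0.30529445, 0.60133732, 0.23021437]), 'tcp_rot': array([ 5.55114823e-04,  8.52248816e-01,  5.23135662e-01, -8.52646641e-04]), 'force': array([ 0.08347614,  1.05662505, -0.3485285 ]), 'wrist_torque': array([-0.07657779, -0.01494585,  0.04464104]), 'finger_gap': 0.08571674698042113}
0.0187
scene [[514.98213012   0.         316.52430827]
 [  0.         514.98213012 245.58486052]
 [  0.           0.           1.        ]] [[ 0.87204998  0.38219953 -0.30569978  0.84889912]
 [ 0.48940849 -0.67735027  0.54925034 -0.58063586]
 [ 0.00285739 -0.62858582 -0.77773498  0.94703091]
 [ 0.          0.          0.          1.        ]] 1
top [[521.69895439   0.         323.8104624 ]
 [  0.         521.69895439 238.48643116]
 [  0.           0.           1.        ]] [[ 0.0196896  -0.98054392  0.19530984  0.29814786]
 [-0.99979192 -0.018268    0.00907751 -0.01033164]
 [-0.00533297 -0.19544793 -0.98069958  1.22125034]
 [ 0.          0.          0.          1.        ]] 2
wrist [[371.64829954   0.         319.62050167]
 [  0.         371.64829954 235.89066904]
 [  0.           0.           1.        ]] [[ 0.45353039  0.85312233  0.25786134  0.23911548]
 [ 0.89123907 -0.43355965 -0.13311256  0.63619745]
 [-0.00176302  0.29018669 -0.95696843  0.37198818]
 [ 0.          0.          0.          1.        ]] 3
0.15
```

View pics/scene0.png

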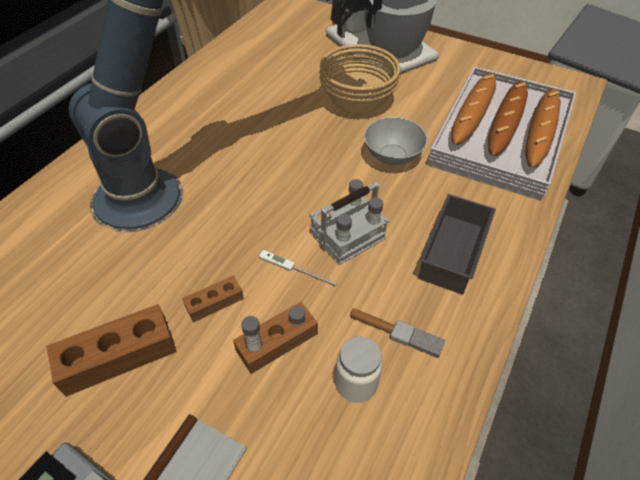

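View pics/top0.png

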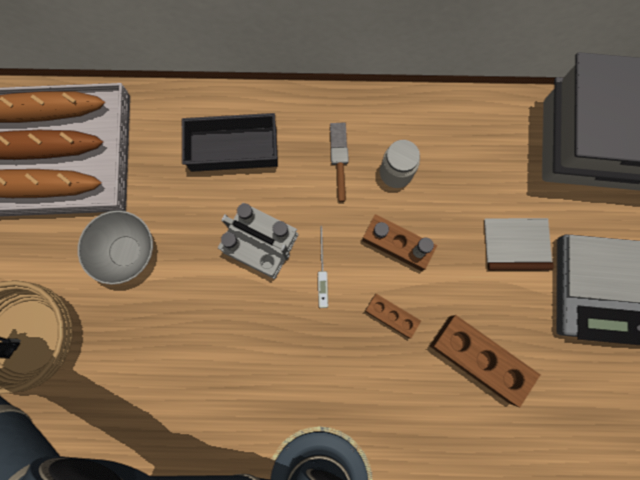

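View pics/wrist0.png

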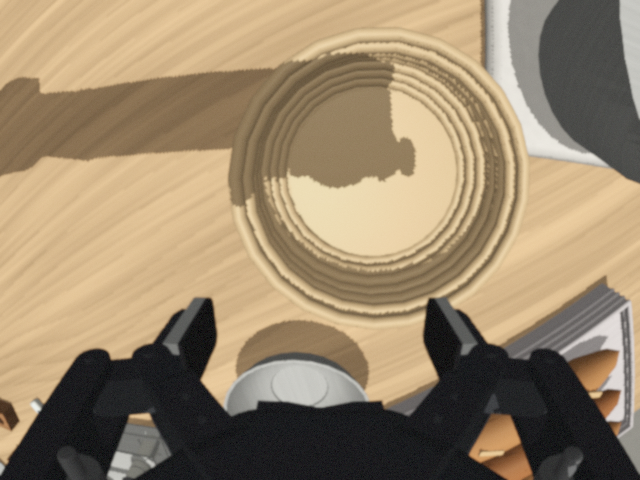

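The middle-sized stand is at top (398,242). The tall tube's cap is at about (424,248) and the vial's at (380,229). The carrier is at about (258,240), with its free hole at about (267,262). I'll enlarge the crops to measure these more precisely.

```bash
python3 - <<'E'
import cv2
a=cv2.imread("pics/top0.png")
def crop(im,x,y,w,h,s,n): cv2.imwrite("pics/"+n,cv2.resize(im[y:y+h,x:x+w],None,fx=s,fy=s,interpolation=cv2.INTER_CUBIC))
crop(a,210,190,100,100,6,"c1.png"); crop(a,350,205,100,75,8,"c2.png")
b=cv2.imread("pics/scene0.png")
crop(b,300,170,100,100,6,"c3.png"); crop(b,225,295,100,75,8,"c4.png")
E
```

```text
(no output)
```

View pics/c1.png

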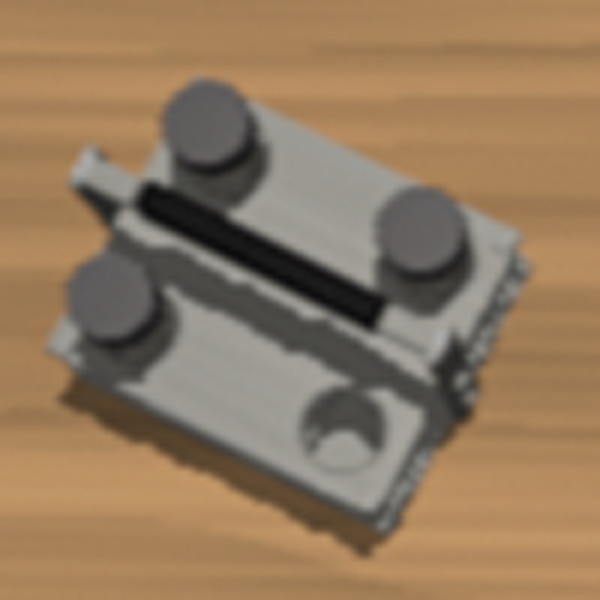

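View pics/c2.png

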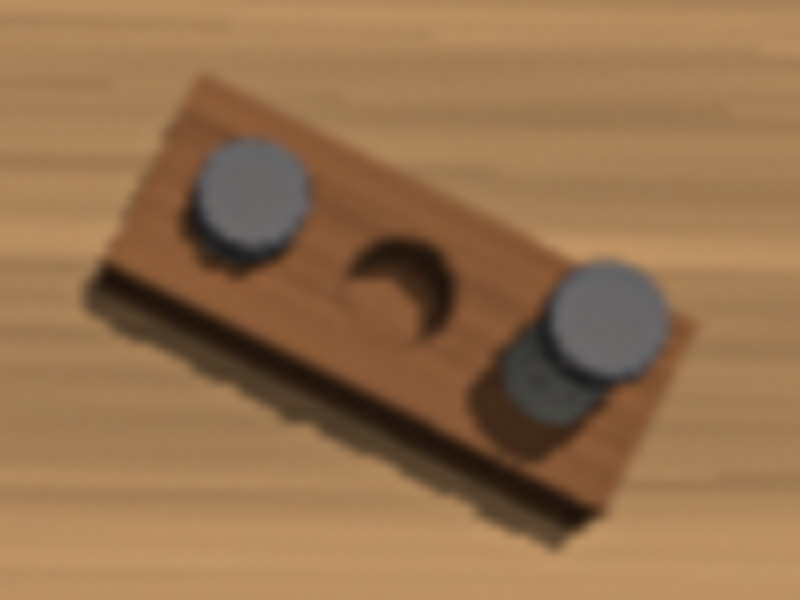

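View pics/c3.png

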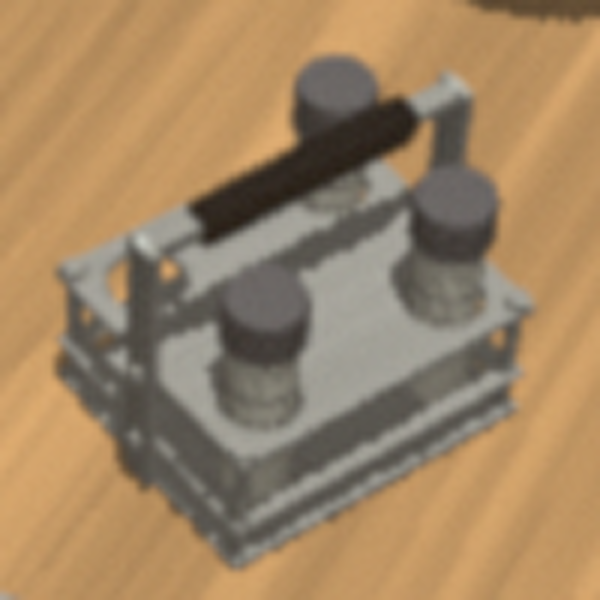

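View pics/c4.png

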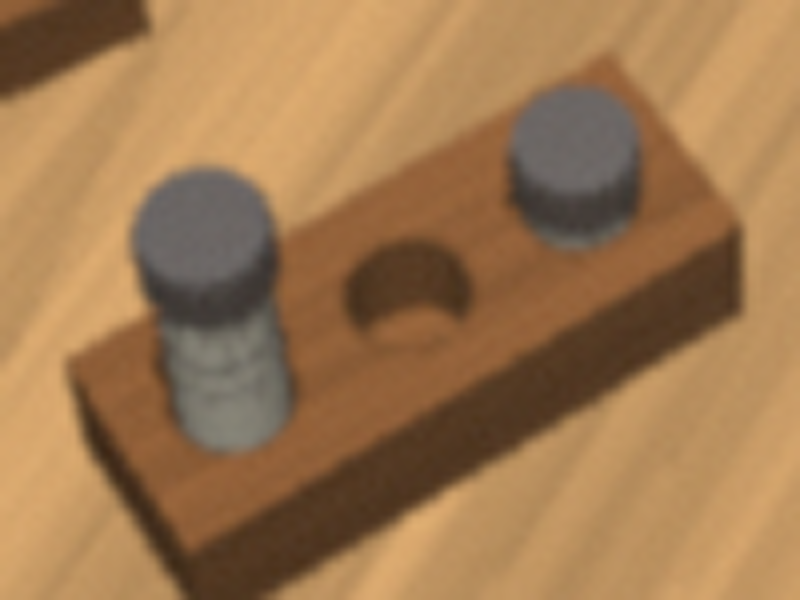

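```bash
cat > h.py <<'E'
import numpy as np, cv2
from scipy.optimize import least_squares
from workcell import r, vision, job, spotter
K={};T={}
S_K=np.array([[514.982,0,316.524],[0,514.982,245.585],[0,0,1]])
S_T=np.array([[ 0.87204998,0.38219953,-0.30569978,0.84889912],[0.48940849,-0.67735027,0.54925034,-0.58063586],[0.00285739,-0.62858582,-0.77773498,0.94703091],[0,0,0,1]])
T_K=np.array([[521.699,0,323.810],[0,521.699,238.486],[0,0,1]])
T_T=np.array([[0.0196896,-0.98054392,0.19530984,0.29814786],[-0.99979192,-0.018268,0.00907751,-0.01033164],[-0.00533297,-0.19544793,-0.98069958,1.22125034],[0,0,0,1]])
def proj(P,K,T):
    c=(np.asarray(P,float)-T[:3,3])@T[:3,:3]
    return np.c_[c[:,0]/c[:,2]*K[0,0]+K[0,2], c[:,1]/c[:,2]*K[1,1]+K[1,2]]
def ray(uv,K,T):
    d=T[:3,:3]@np.array([(uv[0]-K[0,2])/K[0,0],(uv[1]-K[1,2])/K[1,1],1]); return T[:3,3],d/np.linalg.norm(d)
def atz(uv,z,K,T):
    o,d=ray(uv,K,T); return o+d*(z-o[2])/d[2]
def rz(a): c,s=np.cos(a),np.sin(a); return np.array([[c,-s,0],[s,c,0],[0,0,1]])
E
python3 - <<'E'
from h import *
def up(p,x,y,s): return np.array([x+(p[0]+.5)/s-.5,y+(p[1]+.5)/s-.5])
c1=lambda *p:up(p,210,190,6); c2=lambda *p:up(p,350,205,8); c3=lambda *p:up(p,300,170,6); c4=lambda *p:up(p,225,295,8)
for nm,a,b,z in [("tall",c2(608,318),c4(205,230),.126),("vial",c2(255,193),c4(575,135),.072)]:
    print(nm,atz(a,z,T_K,T_T),atz(b,z,S_K,S_T))
M=[[-36,44,122],[-36,-44,122],[36,-44,122],[36,44,66]]
# model->obs: +y side is where free hole & tube2
top=[c1(424,226),c1(210,122),c1(114,294),c1(343,428)]
print([atz(u,z,T_K,T_T).round(4) for u,z in zip(top,[.122]*3+[.066])])
scn=[c3(265,300),None]
print([atz(u,.122,S_K,S_T).round(4) for u in (c3(265,300),c3(455,203),c3(337,88))])
P=np.array(M)/1000
def f(x,full=False):
    W=P@rz(x[2]).T+[x[0],x[1],0]
    rt=proj(W,T_K,T_T)-np.array(top)
    rs=proj(W[:3],S_K,S_T)-np.array([c3(265,300),c3(455,203),c3(337,88)])
    return np.r_[rt.ravel(),rs.ravel()]
best=min((least_squares(f,[.6,.1,a]) for a in np.arange(0,6.3,.7)),key=lambda q:q.cost)
print(best.x,best.cost,best.fun.round(1))
# stand
E
```

```text
tall [ 0.50764109 -0.21751784  0.126     ] [ 0.50999626 -0.21951017  0.126     ]
vial [ 0.55195318 -0.1290841   0.072     ] [ 0.55236382 -0.12840447  0.072     ]
[array([0.54  , 0.0944, 0.122 ]), array([0.5772, 0.1733, 0.122 ]), array([0.513 , 0.2046, 0.122 ]), array([0.4746, 0.1272, 0.066 ])]
[array([0.5404, 0.0934, 0.122 ]), array([0.5792, 0.1702, 0.122 ]), array([0.5145, 0.2028, 0.122 ])]
[0.52660665 0.14926083 2.68438044] 1.1739547953695368 [ 0.2  0.3  0.2 -0.5  0.  -0.3  0.7 -0.1 -0.3 -0.3  0.1 -0.9  0.1 -0.6]
```

```bash
cat >> h.py <<'E'
from scipy.spatial.transform import Rotation as Ro
def state():
    s=r.observe(); q=s["tcp_rot"]; R=Ro.from_quat([q[1],q[2],q[3],q[0]]).as_matrix(); return s,R
def plan(target,yaw=None,step=0.9,show=True):
    """world TCP target; yaw= angle of tool x (rad, mod pi handled near current)"""
    s,R=state(); d=R.T@(np.array(target)-s["tool_pos"])/0.04
    n=int(np.ceil(np.linalg.norm(d)/step)); 
    a=np.zeros(3)
    if yaw is not None:
        cy=np.cos(yaw),np.sin(yaw)
        Rt=np.array([[cy[0],cy[1],0],[cy[1],-cy[0],0],[0,0,-1]]).T
        Rt=np.column_stack([[cy[0],cy[1],0],[cy[1],-cy[0],0],[0,0,-1]])
        a=np.degrees(Ro.from_matrix(R.T@Rt).as_rotvec())/5
    print("t",s["time_s"],"pos",s["tool_pos"].round(4),"gap",round(s["finger_gap"],4),"F",s["force"].round(2),"J",s["joints"].round(2),"yaw",np.degrees(np.arctan2(R[1,0],R[0,0])).round(2),"tilt",R[:2,2].round(4))
    print("d total units",d.round(3),"n",n,"per row",(d/max(n,1)).round(3),"turn units total",a.round(3))
E
python3 - <<'E'
from h import *
plan([.52,.15,.27],yaw=2.684+np.pi/2-np.pi)
E
```

```text
t 0.15 pos [0.3054 0.6015 0.2305] gap 0.0849 F [ 0.05 -0.7   0.35] J [-1.13  0.47 -0.05  1.53  0.02  1.14 -0.08] yaw 63.08 tilt [-0.0006 -0.0014]
d total units [-7.637  9.894 -0.976] n 14 per row [-0.545  0.707 -0.07 ] turn units total [ 0.001  0.017 -0.14 ]
```

Call:
{"fn": "servo_tool", "kwargs": {
  "commands": [
    {"dx": -0.545, "dy": 0.707, "dz": -0.07, "az": -0.14, "grip": -1},
    {"dx": -0.545, "dy": 0.707, "dz": -0.07, "grip": -1},
    {"dx": -0.545, "dy": 0.707, "dz": -0.07, "grip": -1},
    {"dx": -0.545, "dy": 0.707, "dz": -0.07, "grip": -1},
    {"dx": -0.545, "dy": 0.707, "dz": -0.07, "grip": -1}
  ]
}}

```text
invalid input
```

Call:
{"fn": "servo_tool", "kwargs": {
  "commands": [
    {"dx": -0.545, "dy": 0.707, "dz": -0.07, "grip": -1},
    {"dx": -0.545, "dy": 0.707, "dz": -0.07, "grip": -1},
    {"dx": -0.545, "dy": 0.707, "dz": -0.07, "grip": -1},
    {"dx": -0.545, "dy": 0.707, "dz": -0.07, "grip": -1},
    {"dx": -0.545, "dy": 0.707, "dz": -0.07, "grip": -1}
  ]
}}

```text
invalid input
```

Call:
{"fn": "servo_tool", "kwargs": {
  "commands": [
    {"dx": -0.545, "dy": 0.707, "dz": -0.07, "grip": -1},
    {"dx": -0.545, "dy": 0.707, "dz": -0.07, "grip": -1},
    {"dx": -0.545, "dy": 0.707, "dz": -0.07, "grip": -1},
    {"dx": -0.545, "dy": 0.707, "dz": -0.07, "grip": -1},
    {"grip": -1}
  ]
}}

```text
invalid input
```

Call:
{"fn": "servo_tool", "kwargs": {
  "commands": [
    {"grip": -1, "dx": -0.545, "dy": 0.707, "dz": -0.07, "ax": 0, "ay": 0, "az": -0.14}
  ],
  "grip_force": 40
}}

```text
time_s: 0.23
tool_pos: [0.3148, 0.5749, 0.2325]
tcp_rot: [-0.002, 0.846, 0.533, -0.001]
force: [-0.8, 1.4, 0.7]
finger_gap: 0.085
```

Call:
{"fn": "servo_tool", "kwargs": {
  "commands": [
    {"grip": -1, "dx": -0.545, "dy": 0.707, "dz": -0.07, "ax": 0, "ay": 0, "az": 0},
    {"grip": -1, "dx": -0.545, "dy": 0.707, "dz": -0.07, "ax": 0, "ay": 0, "az": 0},
    {"grip": -1, "dx": -0.545, "dy": 0.707, "dz": -0.07, "ax": 0, "ay": 0, "az": 0},
    {"grip": -1, "dx": -0.545, "dy": 0.707, "dz": -0.07, "ax": 0, "ay": 0, "az": 0},
    {"grip": -1, "dx": -0.545, "dy": 0.707, "dz": -0.07, "ax": 0, "ay": 0, "az": 0}
  ]
}}

```text
time_s: 0.65
tool_pos: [0.3999, 0.4076, 0.248]
tcp_rot: [0.0, 0.849, 0.528, -0.0]
force: [1.7, 0.9, -0.5]
finger_gap: 0.0854
```

Call:
{"fn": "servo_tool", "kwargs": {
  "commands": [
    {"grip": -1, "dx": -0.545, "dy": 0.707, "dz": -0.07, "ax": 0, "ay": 0, "az": 0},
    {"grip": -1, "dx": -0.545, "dy": 0.707, "dz": -0.07, "ax": 0, "ay": 0, "az": 0},
    {"grip": -1, "dx": -0.545, "dy": 0.707, "dz": -0.07, "ax": 0, "ay": 0, "az": 0},
    {"grip": -1, "dx": -0.545, "dy": 0.707, "dz": -0.07, "ax": 0, "ay": 0, "az": 0},
    {"grip": -1, "dx": -0.545, "dy": 0.707, "dz": -0.07, "ax": 0, "ay": 0, "az": 0}
  ]
}}

```text
time_s: 1.07
tool_pos: [0.4786, 0.2474, 0.2622]
tcp_rot: [-0.0, 0.849, 0.528, -0.0]
force: [0.2, -0.4, 0.2]
finger_gap: 0.0856
```

Call:
{"fn": "servo_tool", "kwargs": {
  "commands": [
    {"grip": -1, "dx": -0.545, "dy": 0.707, "dz": -0.07, "ax": 0, "ay": 0, "az": 0},
    {"grip": -1, "dx": -0.545, "dy": 0.707, "dz": -0.07, "ax": 0, "ay": 0, "az": 0},
    {"grip": -1, "dx": -0.545, "dy": 0.707, "dz": -0.07, "ax": 0, "ay": 0, "az": 0},
    {"grip": -1, "dx": 0, "dy": 0, "dz": 0, "ax": 0, "ay": 0, "az": 0}
  ]
}}

```text
time_s: 1.4
tool_pos: [0.5288, 0.1442, 0.2712]
tcp_rot: [0.002, 0.852, 0.523, 0.0]
force: [0.5, -0.6, 0.0]
finger_gap: 0.0854
```

```bash
python3 - <<'E'
from h import *
c=vision.capture("wrist"); cv2.imwrite("pics/w1.png",c["frame"]); print(c["T"])
np.savez("w1.npz",K=c["intrinsics"],T=c["T"])
plan([.509,-.2185,.27],yaw=2.684-np.pi/2)
E
```

```text
[[ 0.45378377  0.85194905  0.26127211  0.46207513]
 [ 0.89110917 -0.43312286 -0.13538478  0.17937789]
 [-0.00217802  0.29425739 -0.95572373  0.41246856]
 [ 0.          0.          0.          1.        ]]
t 1.45 pos [0.5272 0.1482 0.2707] gap 0.0854 F [-0.35  0.27 -0.43] J [-0.49  0.22  0.16  1.8  -0.04  1.12  0.79] yaw 63.29 tilt [ 0.001  -0.0014]
d total units [-8.394  3.715  0.031] n 11 per row [-0.763  0.338  0.003] turn units total [ 0.018  0.009 -0.099]
```

View pics/w1.png

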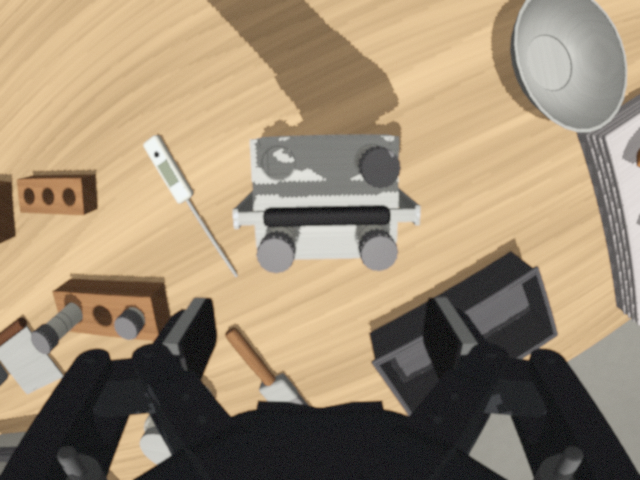

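```bash
python3 - <<'E'
import cv2
b=cv2.imread("pics/w1.png")
def crop(im,x,y,w,h,s,n): cv2.imwrite("pics/"+n,cv2.resize(im[y:y+h,x:x+w],None,fx=s,fy=s,interpolation=cv2.INTER_CUBIC))
crop(b,225,125,200,150,4,"c5.png"); crop(b,20,265,160,120,5,"c6.png")
E
```

```text
(no output)
```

View pics/c5.png

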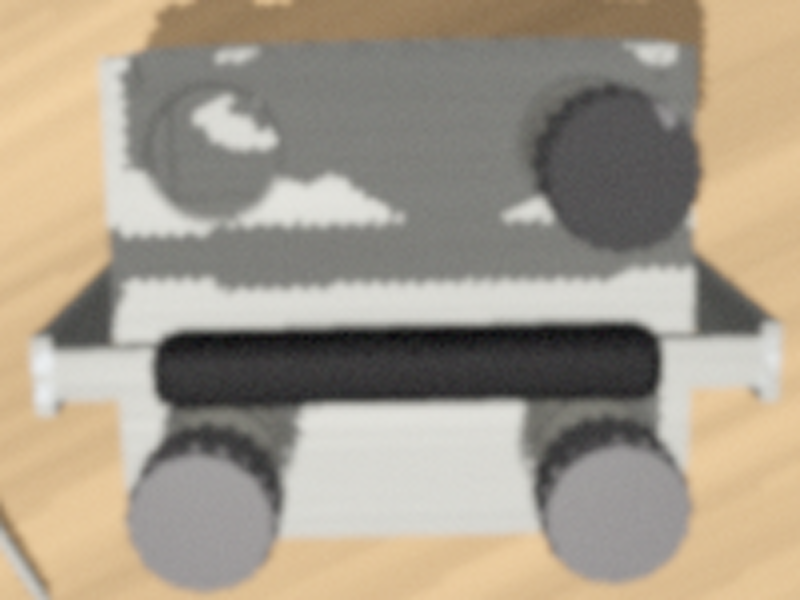

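```bash
cat >> h.py <<'E'
def projw(P,K,T):
    c=(np.asarray(P,float)-T[:3,3])@T[:3,:3]
    rr=np.hypot(c[:,0],c[:,1]); th=np.arctan2(rr,c[:,2]); k=K[0,0]*th/np.maximum(rr,1e-9)
    return np.c_[c[:,0]*k+K[0,2],c[:,1]*k+K[1,2]]
def rayw(uv,K,T):
    v=(np.array(uv)-K[:2,2])/K[0,0]; th=np.linalg.norm(v); d=np.r_[v/th*np.sin(th),np.cos(th)]
    return T[:3,3],T[:3,:3]@d
def atzw(uv,z,K,T):
    o,d=rayw(uv,K,T); return o+d*(z-o[2])/d[2]
def up(p,x,y,s): return np.array([x+(p[0]+.5)/s-.5,y+(p[1]+.5)/s-.5])
E
python3 - <<'E'
from h import *
w=np.load("w1.npz");K,T=w["K"],w["T"]
c5=lambda *p:up(p,225,125,4)
P=np.array([[36,44,66],[36,-44,122],[-36,44,122],[-36,-44,122],[0,0,137],[60,70,66],[60,-70,66]])/1e3
O=np.array([c5(213,150),c5(625,168),c5(205,517),c5(617,510),c5(408,363),c5(102,57),c5(700,40)])
for p,o in zip(P,O): print(atzw(o,p[2],K,T).round(4))
f=lambda x:(projw(P@rz(x[2]).T+[x[0],x[1],0],K,T)-O).ravel()
s=least_squares(f,[.5266,.149,2.684],loss="soft_l1"); print(s.x,f(s.x).round(1))
W=P@rz(s.x[2]).T+[s.x[0],s.x[1],0]; print("free hole",W[0],"grip",W[4])
E
```

```text
[0.4748 0.1283 0.066 ]
[0.5124 0.2072 0.122 ]
[0.5389 0.0985 0.122 ]
[0.5766 0.176  0.122 ]
[0.5252 0.1526 0.137 ]
[0.443  0.1155 0.066 ]
[0.5024 0.2419 0.066 ]
[0.52587166 0.15252896 2.69403097] [-0.  -0.5  0.6 -0.3 -1.1  1.   1.1  0.4  0.4  0.8 -0.8 -1.4 -0.4 -0.2]
free hole [0.47437565 0.12844241 0.066     ] grip [0.52587166 0.15252896 0.137     ]
```

View pics/c6.png

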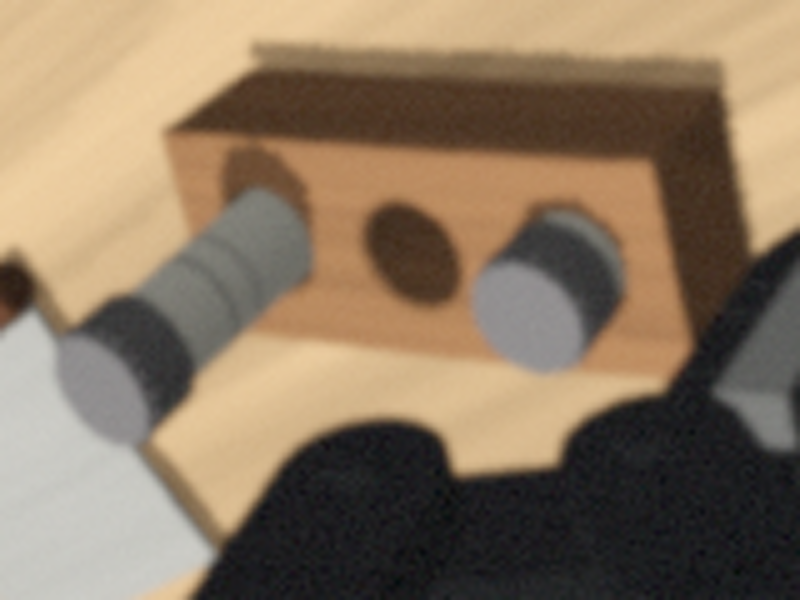

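Call:
{"fn": "servo_tool", "kwargs": {
  "commands": [
    {"grip": -1, "dx": -0.78, "dy": 0.27, "dz": 0, "ax": 0, "ay": 0, "az": -0.1},
    {"grip": -1, "dx": -0.78, "dy": 0.27, "dz": 0, "ax": 0, "ay": 0, "az": 0},
    {"grip": -1, "dx": -0.78, "dy": 0.27, "dz": 0, "ax": 0, "ay": 0, "az": 0},
    {"grip": -1, "dx": -0.78, "dy": 0.27, "dz": 0, "ax": 0, "ay": 0, "az": 0},
    {"grip": -1, "dx": -0.78, "dy": 0.27, "dz": 0, "ax": 0, "ay": 0, "az": 0}
  ]
}}

```text
time_s: 1.87
tool_pos: [0.5055, -0.0111, 0.2702]
tcp_rot: [-0.0, 0.846, 0.533, -0.0]
force: [1.1, 1.0, -0.4]
finger_gap: 0.0856
```

Call:
{"fn": "servo_tool", "kwargs": {
  "commands": [
    {"grip": -1, "dx": -0.78, "dy": 0.27, "dz": 0, "ax": 0, "ay": 0, "az": 0},
    {"grip": -1, "dx": -0.78, "dy": 0.27, "dz": 0, "ax": 0, "ay": 0, "az": 0},
    {"grip": -1, "dx": -0.78, "dy": 0.27, "dz": 0, "ax": 0, "ay": 0, "az": 0},
    {"grip": -1, "dx": -0.78, "dy": 0.27, "dz": 0, "ax": 0, "ay": 0, "az": 0},
    {"grip": -1, "dx": -0.78, "dy": 0.27, "dz": 0, "ax": 0, "ay": 0, "az": 0}
  ]
}}

```text
time_s: 2.28
tool_pos: [0.4869, -0.1751, 0.2703]
tcp_rot: [-0.0, 0.846, 0.533, 0.0]
force: [-0.3, 0.6, 0.5]
finger_gap: 0.0856
```

Call:
{"fn": "servo_tool", "kwargs": {
  "commands": [
    {"grip": -1, "dx": -0.5, "dy": 0.4, "dz": 0, "ax": 0, "ay": 0, "az": 0},
    {"grip": -1, "dx": 0, "dy": 0, "dz": 0, "ax": 0, "ay": 0, "az": 0},
    {"grip": -1, "dx": 0, "dy": 0, "dz": 0, "ax": 0, "ay": 0, "az": 0}
  ]
}}

```text
time_s: 2.53
tool_pos: [0.4929, -0.2001, 0.2701]
tcp_rot: [-0.0, 0.847, 0.531, -0.0]
force: [0.7, 0.4, -0.4]
finger_gap: 0.0852
```

```bash
python3 - <<'E'
from h import *
c=vision.capture("wrist"); cv2.imwrite("pics/w2.png",c["frame"])
np.savez("w2.npz",K=c["intrinsics"],T=c["T"])
plan([.509,-.2185,.27],yaw=2.689-np.pi/2)
b=c["frame"]
cv2.imwrite("pics/c7.png",cv2.resize(b[100:325,200:500],None,fx=2.5,fy=2.5,interpolation=cv2.INTER_CUBIC))
E
```

```text
t 2.5833 pos [ 0.493  -0.1986  0.27  ] gap 0.0856 F [ 0.19  0.33 -0.34] J [-0.03  0.2   0.39  1.84 -0.09  1.12  1.52] yaw 64.34 tilt [-0.0008  0.0011]
d total units [-0.275  0.575 -0.001] n 1 per row [-0.275  0.575 -0.001] turn units total [-0.014 -0.008  0.054]
```

View pics/w2.png

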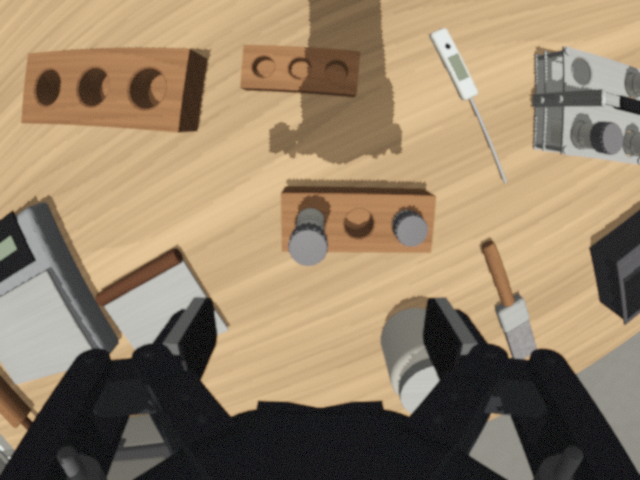

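View pics/c7.png

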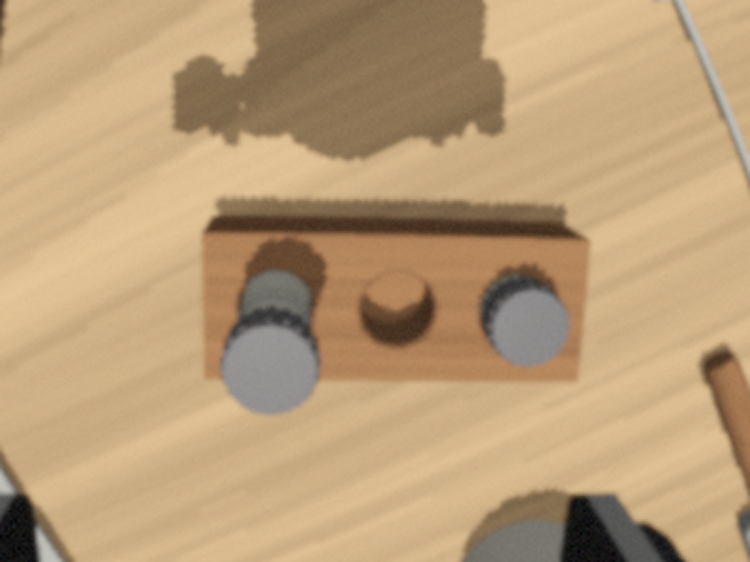

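```bash
python3 - <<'E'
from h import *
w=np.load("w2.npz");K,T=w["K"],w["T"]
c7=lambda *p:up(p,200,100,2.5)
t=atzw(c7(270,366),.126,K,T); v=atzw(c7(530,322),.072,K,T); m=atzw(c7(397,307),.046,K,T)
print(t,v,m,np.linalg.norm((t-v)[:2]),np.degrees(np.arctan2((v-t)[1],(v-t)[0])))
plan([t[0],t[1],.27],yaw=2.69-np.pi/2)
E
```

```text
[ 0.50731442 -0.21696414  0.126     ] [ 0.55065421 -0.12802808  0.072     ] [ 0.5299868  -0.17307664  0.046     ] 0.09893411458357446 64.01937535437435
t 2.5833 pos [ 0.493  -0.1986  0.27  ] gap 0.0856 F [ 0.19  0.33 -0.34] J [-0.03  0.2   0.39  1.84 -0.09  1.12  1.52] yaw 64.34 tilt [-0.0008  0.0011]
d total units [-0.259  0.521 -0.001] n 1 per row [-0.259  0.521 -0.001] turn units total [-0.014 -0.008  0.043]
```

Call:
{"fn": "servo_tool", "kwargs": {
  "commands": [
    {"grip": -1, "dx": -0.265, "dy": 0.545, "dz": 0, "ax": 0, "ay": 0, "az": 0},
    {"grip": -1, "dx": 0, "dy": 0, "dz": 0.8, "ax": 0, "ay": 0, "az": 0},
    {"grip": -1, "dx": 0, "dy": 0, "dz": 0.8, "ax": 0, "ay": 0, "az": 0},
    {"grip": -1, "dx": 0, "dy": 0, "dz": 0.8, "ax": 0, "ay": 0, "az": 0},
    {"grip": -1, "dx": 0, "dy": 0, "dz": 0, "ax": 0, "ay": 0, "az": 0}
  ]
}}

```text
time_s: 3.0
tool_pos: [0.5045, -0.2144, 0.1686]
tcp_rot: [-0.005, 0.846, 0.534, -0.004]
force: [-1.6, 1.3, -0.7]
finger_gap: 0.0854
```

Call:
{"fn": "servo_tool", "kwargs": {
  "commands": [
    {"grip": -1, "dx": 0, "dy": 0, "dz": 0, "ax": 0, "ay": 0, "az": 0}
  ]
}}

```text
time_s: 3.08
tool_pos: [0.5075, -0.2165, 0.1734]
tcp_rot: [-0.002, 0.846, 0.533, -0.001]
force: [0.0, -0.1, 0.1]
finger_gap: 0.0852
```

```bash
python3 - <<'E'
from h import *
c=vision.capture("wrist"); cv2.imwrite("pics/w3.png",c["frame"])
np.savez("w3.npz",K=c["intrinsics"],T=c["T"])
plan([.508,-.2172,.093],yaw=2.69-np.pi/2)
s,R=state()
print(projw([s["tool_pos"]],c["intrinsics"],c["T"]), projw([[.508,-.2172,.126]],c["intrinsics"],c["T"]))
E
```

```text
t 3.1333 pos [ 0.5088 -0.2176  0.1752] gap 0.0856 F [-0.37  0.74  0.79] J [ 0.02  0.34  0.38  1.91 -0.16  0.92  1.61] yaw 64.42 tilt [0.0005 0.0004]
d total units [-1.000e-03 -2.200e-02  2.056e+00] n 3 per row [-0.    -0.007  0.685] turn units total [ 0.003 -0.007  0.058]
[[316.98955811 312.27125647]] [[317.54953841 268.00669837]]
```

View pics/w3.png

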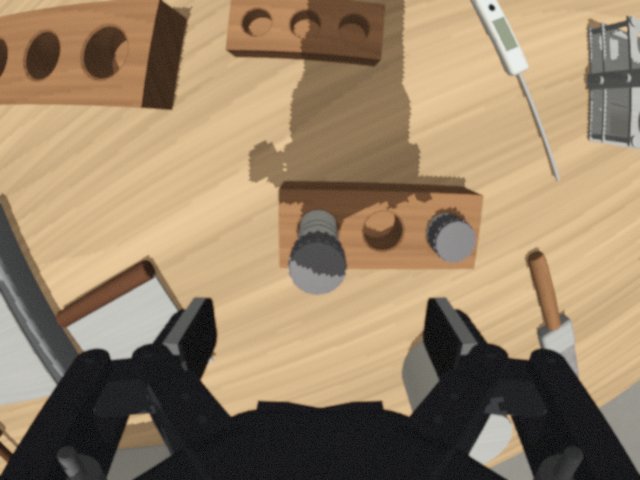

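Call:
{"fn": "servo_tool", "kwargs": {
  "commands": [
    {"grip": -1, "dx": 0, "dy": -0.03, "dz": 0.6, "ax": 0, "ay": 0, "az": 0},
    {"grip": -1, "dx": 0, "dy": 0, "dz": 0.6, "ax": 0, "ay": 0, "az": 0},
    {"grip": -1, "dx": 0, "dy": 0, "dz": 0.55, "ax": 0, "ay": 0, "az": 0},
    {"grip": -1, "dx": 0, "dy": 0, "dz": 0.3, "ax": 0, "ay": 0, "az": 0},
    {"grip": -1, "dx": 0, "dy": 0, "dz": 0, "ax": 0, "ay": 0, "az": 0}
  ]
}}

```text
time_s: 3.55
tool_pos: [0.5068, -0.2175, 0.092]
tcp_rot: [-0.001, 0.846, 0.532, -0.0]
force: [-0.9, -0.1, -0.3]
finger_gap: 0.0853
```

Call:
{"fn": "servo_tool", "kwargs": {
  "commands": [
    {"grip": -1, "dx": 0, "dy": 0, "dz": 0, "ax": 0, "ay": 0, "az": 0},
    {"grip": -1, "dx": 0, "dy": 0, "dz": 0, "ax": 0, "ay": 0, "az": 0}
  ]
}}

```text
time_s: 3.72
tool_pos: [0.5084, -0.2188, 0.0944]
tcp_rot: [0.001, 0.847, 0.532, 0.001]
force: [1.0, 0.6, -0.1]
finger_gap: 0.086
```

```bash
python3 - <<'E'
from h import *
plan([.508,-.2172,.093],yaw=2.69-np.pi/2)
c=vision.capture("wrist"); cv2.imwrite("pics/w4.png",c["frame"])
E
```

```text
t 3.7167 pos [ 0.5084 -0.2188  0.0944] gap 0.086 F [ 0.99  0.57 -0.11] J [ 0.06  0.45  0.35  1.97 -0.22  0.75  1.66] yaw 64.29 tilt [ 0.0035 -0.0009]
d total units [ 0.033 -0.026  0.035] n 1 per row [ 0.033 -0.026  0.035] turn units total [ 0.04  -0.008  0.033]
```

View pics/w4.png

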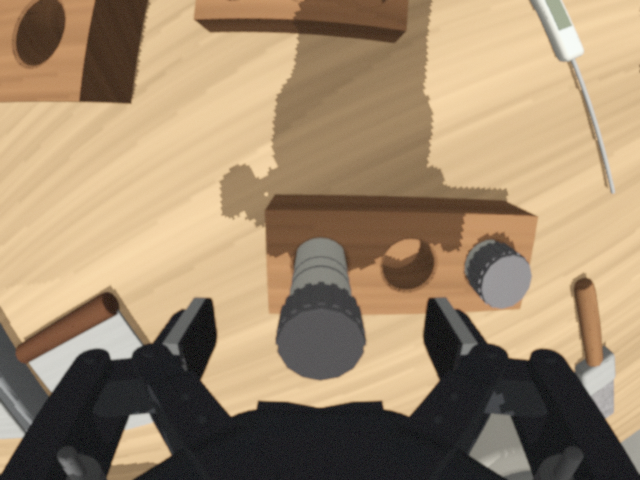

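The cap, at (321,335), is centred between the pads, so I'll close the gripper.

Call:
{"fn": "servo_tool", "kwargs": {
  "commands": [
    {"grip": 0, "dx": 0, "dy": 0, "dz": 0, "ax": 0, "ay": 0, "az": 0},
    {"grip": 0.3, "dx": 0, "dy": 0, "dz": 0, "ax": 0, "ay": 0, "az": 0},
    {"grip": 0.6, "dx": 0, "dy": 0, "dz": 0, "ax": 0, "ay": 0, "az": 0},
    {"grip": 1, "dx": 0, "dy": 0, "dz": 0, "ax": 0, "ay": 0, "az": 0},
    {"grip": 1, "dx": 0, "dy": 0, "dz": 0, "ax": 0, "ay": 0, "az": 0}
  ],
  "grip_force": 30
}}

```text
time_s: 4.18
tool_pos: [0.5071, -0.2185, 0.0928]
tcp_rot: [0.0, 0.847, 0.532, 0.0]
force: [0.4, -0.1, 1.4]
finger_gap: 0.0314
```

Call:
{"fn": "servo_tool", "kwargs": {
  "commands": [
    {"grip": 1, "dx": 0, "dy": 0, "dz": 0, "ax": 0, "ay": 0, "az": 0},
    {"grip": 1, "dx": 0, "dy": 0, "dz": 0, "ax": 0, "ay": 0, "az": 0},
    {"grip": 1, "dx": 0, "dy": 0, "dz": 0, "ax": 0, "ay": 0, "az": 0},
    {"grip": 1, "dx": 0, "dy": 0, "dz": 0, "ax": 0, "ay": 0, "az": 0}
  ]
}}

```text
time_s: 4.52
tool_pos: [0.5072, -0.2185, 0.0928]
tcp_rot: [0.0, 0.847, 0.532, 0.0]
force: [-0.1, 0.8, 4.5]
finger_gap: 0.0309
```

```bash
python3 - <<'E'
from h import *
plan([.508,-.2172,.22],yaw=2.69-np.pi/2)
E
```

```text
t 4.5167 pos [ 0.5072 -0.2185  0.0928] gap 0.0309 F [-0.12  0.83  4.46] J [ 0.06  0.45  0.35  1.98 -0.22  0.75  1.66] yaw 64.28 tilt [ 0.0006 -0.0001]
d total units [ 0.038  0.007 -3.181] n 4 per row [ 0.01   0.002 -0.795] turn units total [ 0.007 -0.002  0.032]
```

Call:
{"fn": "servo_tool", "kwargs": {
  "commands": [
    {"grip": 1, "dx": 0, "dy": 0, "dz": -0.3, "ax": 0, "ay": 0, "az": 0},
    {"grip": 1, "dx": 0, "dy": 0, "dz": -0.5, "ax": 0, "ay": 0, "az": 0},
    {"grip": 1, "dx": 0, "dy": 0, "dz": -0.7, "ax": 0, "ay": 0, "az": 0},
    {"grip": 1, "dx": 0, "dy": 0, "dz": -0.8, "ax": 0, "ay": 0, "az": 0},
    {"grip": 1, "dx": 0, "dy": 0, "dz": -0.8, "ax": 0, "ay": 0, "az": 0}
  ]
}}

```text
time_s: 4.93
tool_pos: [0.506, -0.2182, 0.2177]
tcp_rot: [-0.001, 0.847, 0.532, -0.001]
force: [0.8, -0.1, -1.0]
finger_gap: 0.0311
```

Call:
{"fn": "servo_tool", "kwargs": {
  "commands": [
    {"grip": 1, "dx": 0, "dy": 0, "dz": -0.7, "ax": 0, "ay": 0, "az": 0},
    {"grip": 1, "dx": 0, "dy": 0, "dz": -0.4, "ax": 0, "ay": 0, "az": 0},
    {"grip": 1, "dx": 0, "dy": 0, "dz": 0, "ax": 0, "ay": 0, "az": 0},
    {"grip": 1, "dx": 0, "dy": 0, "dz": 0, "ax": 0, "ay": 0, "az": 0}
  ]
}}

```text
time_s: 5.27
tool_pos: [0.5068, -0.2184, 0.2612]
tcp_rot: [0.0, 0.847, 0.532, 0.001]
force: [-0.7, 0.0, -1.0]
finger_gap: 0.0315
```

```bash
python3 - <<'E'
from h import *
plan([.4746,.1275,.26],yaw=2.69-np.pi/2)
for n in ("scene","wrist"):
    c=vision.capture(n); cv2.imwrite(f"pics/{n}5.png",c["frame"])
E
```

```text
t 5.2667 pos [ 0.5068 -0.2184  0.2612] gap 0.0315 F [-0.7   0.01 -1.04] J [-0.01  0.25  0.41  1.81 -0.11  1.1   1.56] yaw 64.29 tilt [ 0.0014 -0.0001]
d total units [ 7.441 -4.477  0.029] n 10 per row [ 0.744 -0.448  0.003] turn units total [ 0.015 -0.007  0.032]
```

View pics/scene5.png

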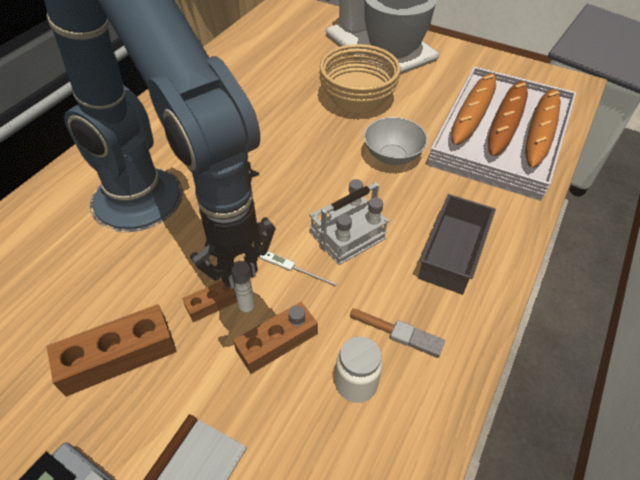

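View pics/wrist5.png

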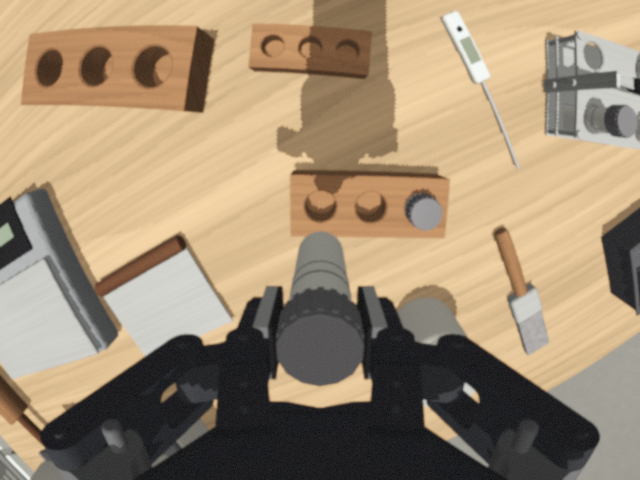

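Call:
{"fn": "servo_tool", "kwargs": {
  "commands": [
    {"grip": 1, "dx": 0.4, "dy": -0.24, "dz": 0, "ax": 0, "ay": 0, "az": 0},
    {"grip": 1, "dx": 0.7, "dy": -0.42, "dz": 0, "ax": 0, "ay": 0, "az": 0},
    {"grip": 1, "dx": 0.74, "dy": -0.445, "dz": 0, "ax": 0, "ay": 0, "az": 0},
    {"grip": 1, "dx": 0.74, "dy": -0.445, "dz": 0, "ax": 0, "ay": 0, "az": 0},
    {"grip": 1, "dx": 0.74, "dy": -0.445, "dz": 0, "ax": 0, "ay": 0, "az": 0}
  ]
}}

```text
time_s: 5.78
tool_pos: [0.4911, -0.0626, 0.2587]
tcp_rot: [-0.001, 0.847, 0.532, -0.002]
force: [0.2, -0.2, -0.7]
finger_gap: 0.0313
```

Call:
{"fn": "servo_tool", "kwargs": {
  "commands": [
    {"grip": 1, "dx": 0.74, "dy": -0.445, "dz": 0, "ax": 0, "ay": 0, "az": 0},
    {"grip": 1, "dx": 0.74, "dy": -0.445, "dz": 0, "ax": 0, "ay": 0, "az": 0},
    {"grip": 1, "dx": 0.74, "dy": -0.445, "dz": 0, "ax": 0, "ay": 0, "az": 0},
    {"grip": 1, "dx": 0.7, "dy": -0.42, "dz": 0, "ax": 0, "ay": 0, "az": 0},
    {"grip": 1, "dx": 0.6, "dy": -0.36, "dz": 0, "ax": 0, "ay": 0, "az": 0}
  ]
}}

```text
time_s: 6.2
tool_pos: [0.4758, 0.1017, 0.2588]
tcp_rot: [-0.001, 0.846, 0.533, -0.002]
force: [0.3, -0.0, -0.8]
finger_gap: 0.0311
```

Call:
{"fn": "servo_tool", "kwargs": {
  "commands": [
    {"grip": 1, "dx": 0.4, "dy": -0.24, "dz": 0, "ax": 0, "ay": 0, "az": 0},
    {"grip": 1, "dx": 0.2, "dy": -0.13, "dz": 0, "ax": 0, "ay": 0, "az": 0},
    {"grip": 1, "dx": 0, "dy": 0, "dz": 0, "ax": 0, "ay": 0, "az": 0},
    {"grip": 1, "dx": 0, "dy": 0, "dz": 0, "ax": 0, "ay": 0, "az": 0}
  ]
}}

```text
time_s: 6.53
tool_pos: [0.4742, 0.1265, 0.2595]
tcp_rot: [0.0, 0.847, 0.532, -0.001]
force: [0.3, -0.4, -0.2]
finger_gap: 0.0314
```

```bash
cat > look.py <<'E'
from h import *
import sys
tag=sys.argv[1]
for n in sys.argv[2:]:
    c=vision.capture(n); cv2.imwrite(f"pics/{n}{tag}.png",c["frame"]); np.savez(f"{n}{tag}.npz",K=c["intrinsics"],T=c["T"])
E
python3 - <<'E'
from h import *
plan([.4746,.1275,.26],yaw=2.69-np.pi/2)
E
python3 look.py 6 scene top wrist
```

```text
t 6.5333 pos [0.4742 0.1265 0.2595] gap 0.0314 F [ 0.3  -0.35 -0.2 ] J [-0.49  0.14  0.16  1.93 -0.02  1.08  0.8 ] yaw 64.26 tilt [-0.0019 -0.0015]
d total units [ 0.028 -0.001 -0.012] n 1 per row [ 0.028 -0.001 -0.012] turn units total [-0.012  0.025  0.027]
```

View pics/wrist6.png

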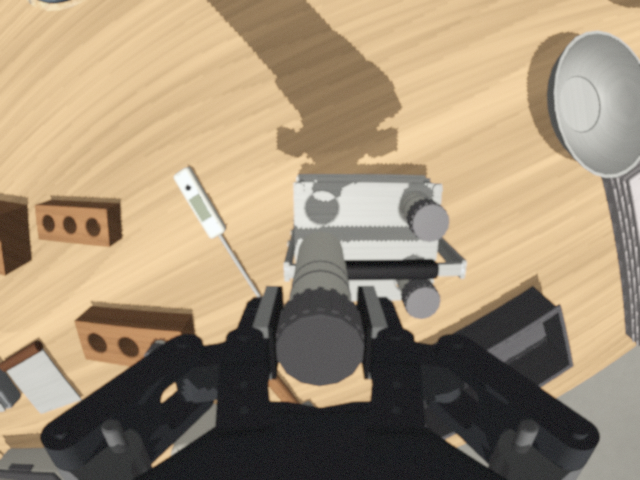

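View pics/scene6.png

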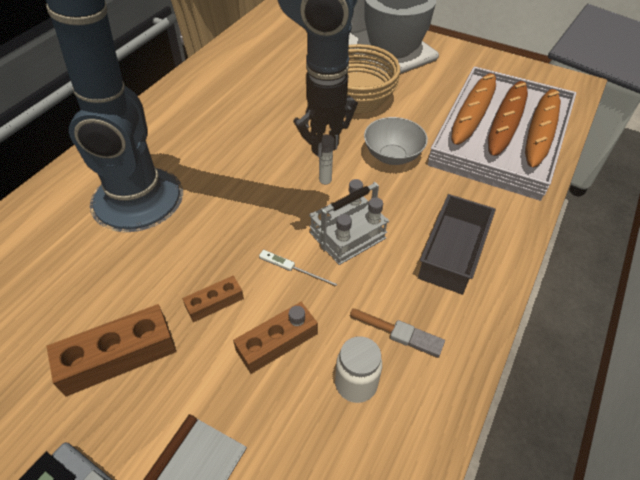

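View pics/top6.png

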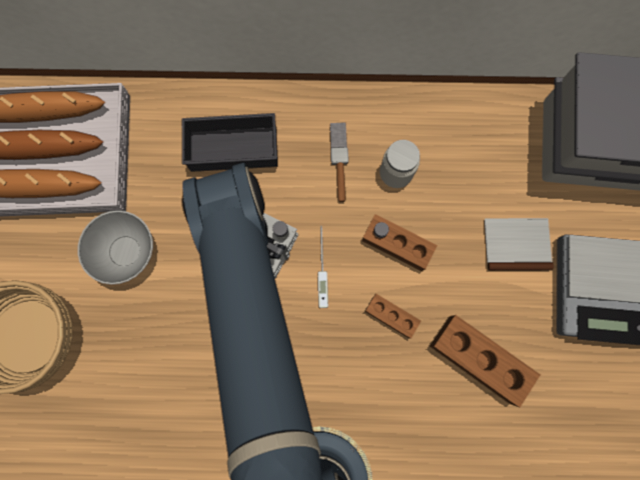

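```bash
python3 - <<'E'
import cv2
b=cv2.imread("pics/wrist6.png")
cv2.imwrite("pics/c8.png",cv2.resize(b[160:280,260:420],None,fx=5,fy=5,interpolation=cv2.INTER_CUBIC))
cv2.imwrite("pics/c9.png",cv2.resize(b[220:400,220:420],None,fx=3.3,fy=3.3,interpolation=cv2.INTER_CUBIC))
E
```

```text
(no output)
```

View pics/c8.png

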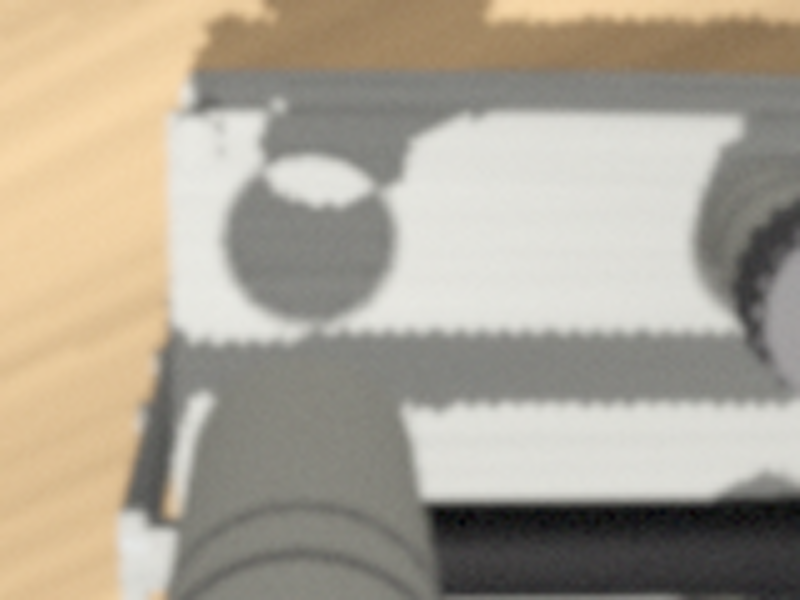

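View pics/c9.png

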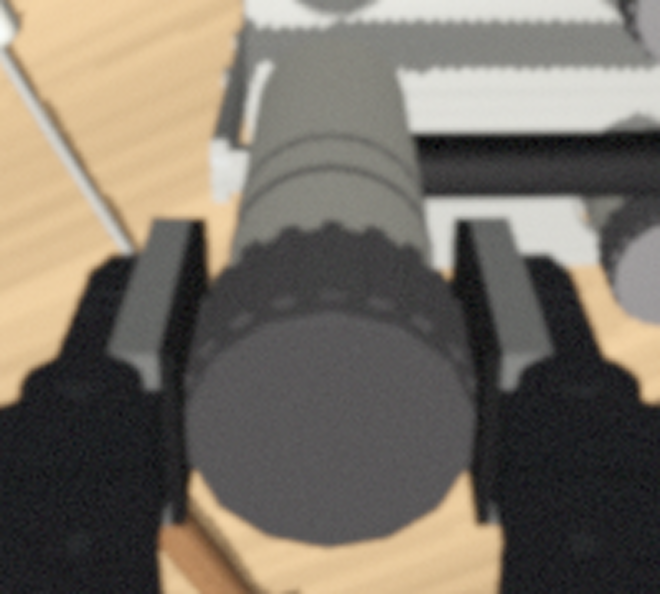

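```bash
python3 - <<'E'
from h import *
w=np.load("wrist6.npz");K,T=w["K"],w["T"]
s,R=state(); p=s["tool_pos"]; print(p, T[:3,3])
print("captop meas",atzw((320.3,349.5),.2927,K,T))
print("hole meas",atzw((322.1,207.5),.066,K,T))
tx=R[:,0];ty=R[:,1]
def dec(v): d=(np.array(v)-p); return (d@tx*1e3).round(2),(d@ty*1e3).round(2)
print("captop rel tool mm",dec(atzw((320.3,349.5),.2927,K,T)),"hole rel",dec(atzw((322.1,207.5),.066,K,T)))
print("fit hole rel", dec([.4744,.1284,.066]), "fixedcam", dec([.4749,.1257,.066]))
for z in (.1767,.19,.2,.22,.25,.2927):
    q=np.array([p[0],p[1],z]); 
    cir=np.array([q+.014*(np.cos(a)*tx+np.sin(a)*ty) for a in np.linspace(0,6.28,60)])
    u=projw(cir,K,T); print(z,projw([q],K,T).round(1),"x",u[:,0].min().round(1),u[:,0].max().round(1),"y",u[:,1].min().round(1),u[:,1].max().round(1))
E
```

```text
[0.47469468 0.12556029 0.26022293] [0.40784059 0.15901571 0.4016912 ]
captop meas [0.47490018 0.12650336 0.2927    ]
hole meas [0.47541782 0.12820648 0.066     ]
captop rel tool mm (np.float64(0.91), np.float64(-0.23)) hole rel (np.float64(2.86), np.float64(-0.48))
fit hole rel (np.float64(2.59), np.float64(-1.48)) fixedcam (np.float64(0.38), np.float64(0.15))
0.1767 [[318.8 245.8]] x 296.8 340.7 y 224.6 266.2
0.19 [[318.7 252.8]] x 295.5 341.8 y 230.5 274.1
0.2 [[318.6 258.5]] x 294.5 342.8 y 235.3 280.7
0.22 [[318.5 271.7]] x 292.0 345.0 y 246.5 295.5
0.25 [[318.2 296.8]] x 287.4 349.0 y 268.2 323.3
0.2927 [[317.6 350. ]] x 277.7 357.5 y 315.6 380.6
```

Call:
{"fn": "servo_tool", "kwargs": {
  "commands": [
    {"grip": 1, "dx": 0, "dy": 0, "dz": 0.5, "ax": 0, "ay": 0, "az": 0},
    {"grip": 1, "dx": 0, "dy": 0, "dz": 0.6, "ax": 0, "ay": 0, "az": 0},
    {"grip": 1, "dx": 0, "dy": 0, "dz": 0.6, "ax": 0, "ay": 0, "az": 0},
    {"grip": 1, "dx": 0, "dy": 0, "dz": 0.4, "ax": 0, "ay": 0, "az": 0},
    {"grip": 1, "dx": 0, "dy": 0, "dz": 0.2, "ax": 0, "ay": 0, "az": 0}
  ]
}}

```text
time_s: 7.1
tool_pos: [0.4734, 0.1256, 0.1664]
tcp_rot: [-0.0, 0.847, 0.531, -0.002]
force: [-0.9, -0.1, -0.6]
finger_gap: 0.031
```

Call:
{"fn": "servo_tool", "kwargs": {
  "commands": [
    {"grip": 1, "dx": 0, "dy": 0, "dz": 0, "ax": 0, "ay": 0, "az": 0},
    {"grip": 1, "dx": 0, "dy": 0, "dz": 0, "ax": 0, "ay": 0, "az": 0},
    {"grip": 1, "dx": 0, "dy": 0, "dz": 0, "ax": 0, "ay": 0, "az": 0}
  ]
}}

```text
time_s: 7.35
tool_pos: [0.4755, 0.1274, 0.1697]
tcp_rot: [0.0, 0.847, 0.532, 0.001]
force: [-0.1, 0.7, -0.5]
finger_gap: 0.0308
```

```bash
python3 - <<'E'
from h import *
plan([.4749,.1260,.15],yaw=2.69-np.pi/2)
E
python3 look.py 7 wrist scene
python3 - <<'E'
import cv2
b=cv2.imread("pics/wrist7.png")
cv2.imwrite("pics/c10.png",cv2.resize(b[180:390,220:420],None,fx=2.85,fy=2.85,interpolation=cv2.INTER_CUBIC))
cv2.imwrite("pics/c10b.png",cv2.resize(b[180:280,260:390],None,fx=6,fy=6,interpolation=cv2.INTER_CUBIC))
b=cv2.imread("pics/scene7.png")
cv2.imwrite("pics/c11.png",cv2.resize(b[150:270,290:400],None,fx=5,fy=5,interpolation=cv2.INTER_CUBIC))
E
```

```text
t 7.35 pos [0.4755 0.1274 0.1697] gap 0.0308 F [-0.15  0.66 -0.52] J [-0.48  0.24  0.15  2.04 -0.05  0.87  0.82] yaw 64.24 tilt [0.0022 0.0008]
d total units [-0.039  0.     0.492] n 1 per row [-0.039  0.     0.492] turn units total [ 0.018 -0.019  0.023]
```

View pics/c10.png

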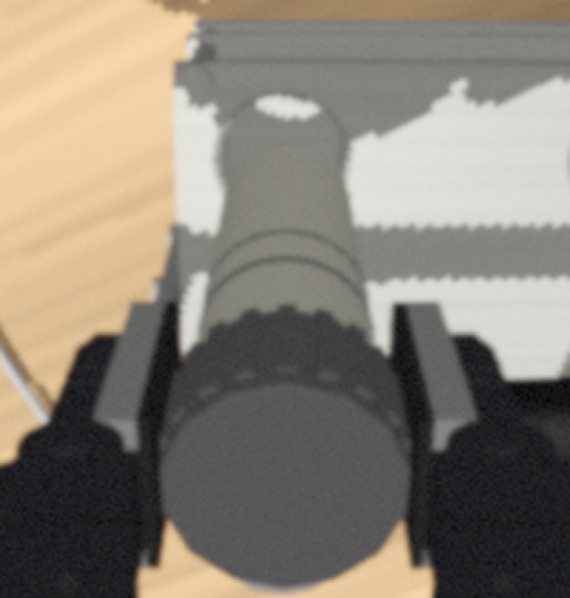

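View pics/c10b.png

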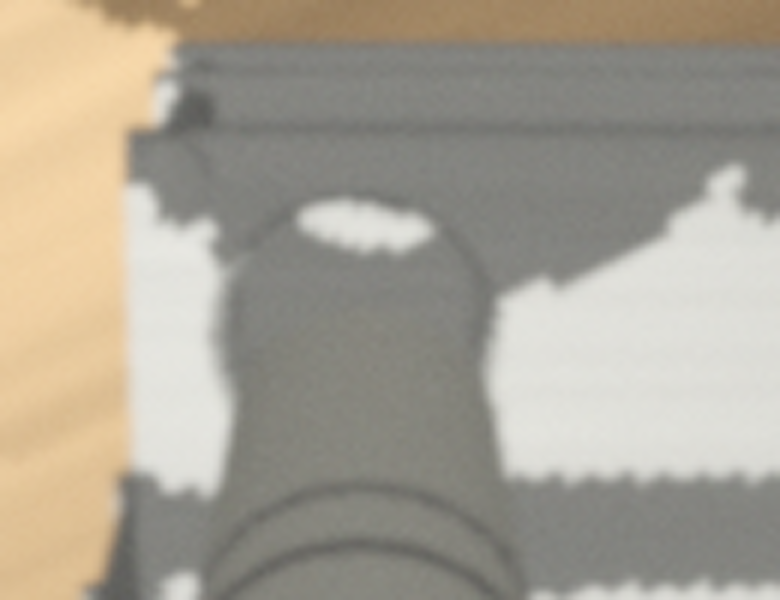

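View pics/c11.png

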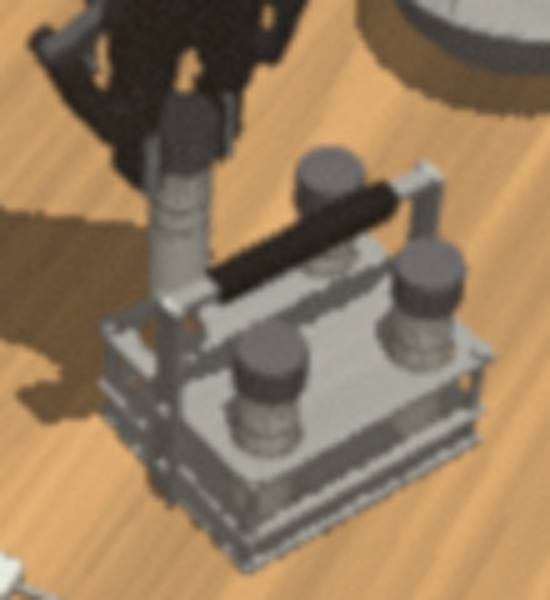

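```bash
python3 - <<'E'
from h import *
w=np.load("wrist7.npz");K,T=w["K"],w["T"]
ps=[]
for i in range(1): s,R=state()
p=s["tool_pos"]; print(p,s["time_s"])
tx=R[:,0];ty=R[:,1]
for z,rad in ((.066,.0155),(.066,.014),(.087,.014),(.2025,.016)):
    q=np.array([p[0],p[1],z])
    cir=np.array([q+rad*(np.cos(a)*tx+np.sin(a)*ty) for a in np.linspace(0,6.28,90)])
    u=projw(cir,K,T); print(z,rad,projw([q],K,T).round(1),"x",u[:,0].min().round(1),u[:,0].max().round(1),"y",u[:,1].min().round(1),u[:,1].max().round(1))
E
```

```text
[0.47542451 0.12765131 0.16971411] 7.45
0.066 0.0155 [[318.6 235.9]] x 296.1 341.0 y 214.0 257.0
0.066 0.014 [[318.6 235.9]] x 298.3 338.8 y 216.2 255.0
0.087 0.014 [[318.5 245.5]] x 296.5 340.5 y 224.3 266.0
0.2025 0.016 [[318.2 349.9]] x 272.6 363.8 y 310.1 384.5
```

```bash
python3 - <<'E'
import cv2
b=cv2.imread("pics/wrist7.png")
g=cv2.cvtColor(b,cv2.COLOR_BGR2GRAY)[190:300,270:370]
g=cv2.GaussianBlur(g,(0,0),.8)
import numpy as np
g=np.clip((g.astype(float)-95)*255/60,0,255).astype(np.uint8)
cv2.imwrite("pics/c12.png",cv2.resize(g,None,fx=5.4,fy=5.4,interpolation=cv2.INTER_CUBIC))
E
```

```text
(no output)
```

View pics/c12.png

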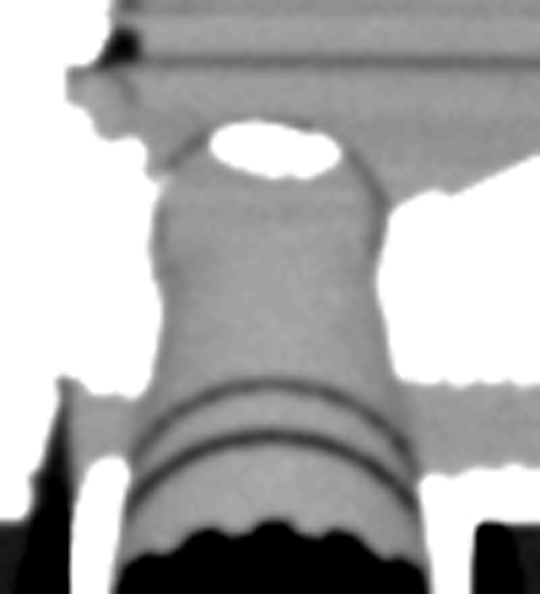

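```bash
python3 - <<'E'
import cv2,numpy as np
b=cv2.imread("pics/wrist7.png").astype(float)
for y in range(205,262): print(y,b[y,312:328].mean(0).round(1), b[y,290:350:6,1].round(0))
E
```

```text
205 [128.6 132.8 132.5] [130. 135. 134. 133. 132. 133. 131. 134. 132. 130.]
206 [127.8 131.8 131.7] [129. 131. 133. 133. 134. 131. 134. 133. 133. 131.]
207 [127.9 132.1 131.9] [131. 131. 133. 132. 132. 134. 131. 135. 131. 131.]
208 [128.1 132.4 132.8] [131. 132. 132. 132. 131. 133. 133. 132. 133. 132.]
209 [127.7 131.9 132. ] [131. 130. 130. 131. 133. 132. 131. 135. 132. 133.]
210 [127.2 131.8 131.6] [130. 129. 131. 133. 131. 133. 132. 132. 134. 129.]
211 [124.6 128.5 128. ] [133. 127. 131. 131. 128. 129. 130. 130. 133. 131.]
212 [123.2 127.5 126.9] [133. 132. 128. 129. 128. 125. 125. 128. 128. 129.]
213 [142.  146.6 146.4] [132. 130. 129. 125. 159. 151. 120. 132. 130. 130.]
214 [173.4 178.4 178.6] [132. 131. 128. 123. 199. 192. 131. 133. 129. 128.]
215 [198.1 203.6 203.7] [134. 132. 129. 124. 218. 213. 166. 126. 130. 130.]
216 [211.2 216.5 216.8] [142. 138. 129. 124. 222. 223. 199. 133. 129. 130.]
217 [215.4 221.2 221.4] [169. 152. 127. 132. 220. 225. 218. 147. 131. 129.]
218 [213.4 219.  219.2] [200. 164. 122. 129. 214. 224. 225. 156. 132. 131.]
219 [203.8 209.8 210. ] [220. 159. 1
[... 2531 characters left out ...]
 130. 129. 218.]
253 [125.2 133.9 134.4] [226. 218. 127. 129. 133. 136. 131. 133. 130. 213.]
254 [126.  134.4 134.8] [226. 216. 130. 133. 132. 133. 133. 133. 129. 206.]
255 [125.8 133.9 134.6] [225. 212. 127. 134. 135. 136. 134. 133. 129. 205.]
256 [126.3 134.4 135.3] [225. 208. 128. 132. 135. 135. 133. 133. 130. 201.]
257 [125.9 134.4 135.2] [225. 204. 132. 130. 133. 137. 134. 133. 130. 194.]
258 [125.8 134.2 134.8] [224. 198. 129. 132. 135. 136. 133. 133. 129. 182.]
259 [122.6 130.4 131.2] [219. 188. 127. 133. 131. 127. 132. 133. 129. 164.]
260 [114.7 121.4 122.2] [206. 178. 129. 130. 122. 120. 124. 133. 128. 139.]
261 [108.2 114.1 114.9] [181. 161. 132. 127. 113. 116. 115. 129. 129. 128.]
```

```bash
python3 - <<'E'
import cv2,numpy as np
from h import *
b=cv2.imread("pics/wrist7.png").astype(np.float32)
b=cv2.GaussianBlur(b,(0,0),1.0)
d=(b[:,:,2]-b[:,:,0])/b.sum(2)*3
g=d[200:300,275:365]
v=np.clip((g-.02)*255/.07,0,255).astype(np.uint8)
cv2.imwrite("pics/c13.png",cv2.resize(v,None,fx=6,fy=6,interpolation=cv2.INTER_CUBIC))
w=np.load("wrist7.npz");K,T=w["K"],w["T"]
s,R=state();p=s["tool_pos"];tx=R[:,0];ty=R[:,1]
for fil in (.004,.006,.008,.010,.014):
    pts=[]
    for ph in np.linspace(0,np.pi/2,20):
        rad=.014-fil+fil*np.sin(ph); z=.087+fil-fil*np.cos(ph)
        for a in np.linspace(0,6.28,120): pts.append([p[0],p[1],z]+rad*(np.cos(a)*tx+np.sin(a)*ty))
    u=projw(np.array(pts),K,T); print(fil,u[:,1].min().round(1))
E
```

```text
0.004 225.7
0.006 226.5
0.008 227.2
0.01 228.0
0.014 229.6
```

View pics/c13.png

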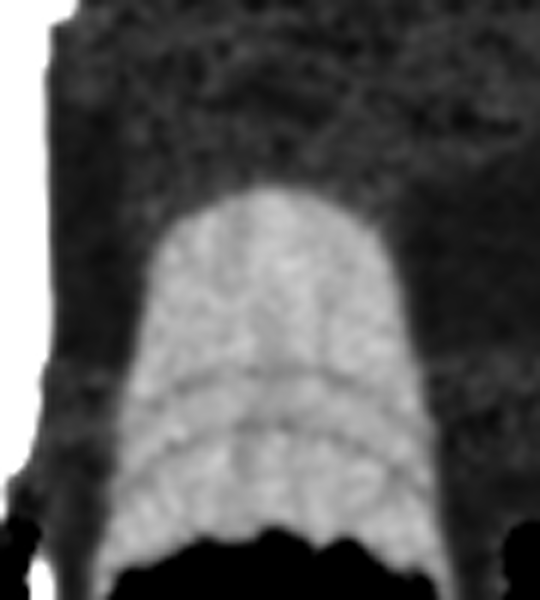

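```bash
cat > fit.py <<'E'
import cv2,numpy as np,sys
from h import *
tag=sys.argv[1]; zf=float(sys.argv[2]); px,py=float(sys.argv[3]),float(sys.argv[4])
b=cv2.imread(f"pics/wrist{tag}.png").astype(np.float32)
b=cv2.GaussianBlur(b,(0,0),1.0)
d=(b[:,:,2]-b[:,:,0])/b.sum(2)*3
w=np.load(f"wrist{tag}.npz");K,T=w["K"],w["T"]
s,R=state();tx=R[:,0];ty=R[:,1]
th=.045
# top per column, and left/right per row
obs_top=[];cols=range(304,337,3)
for x in cols:
    col=d[200:262,x]; 
    # scan from y=255 upward until below th
    y=255-200
    while col[y]>th: y-=1
    obs_top.append(200+y+(th-col[y])/(col[y+1]-col[y]))
rows=range(240,262,3); L=[];Rr=[]
for y in rows:
    x=320
    while d[y,x]>th: x-=1
    L.append(x+(th-d[y,x])/(d[y,x+1]-d[y,x]))
    x=320
    while d[y,x]>th: x+=1
    Rr.append(x-(th-d[y,x])/(d[y,x-1]-d[y,x]))
print("top",np.round(obs_top,1));print("L",np.round(L,1),"R",np.round(Rr,1))
def sil(ox,oy,fil,zf):
    pts=[]; ph=np.linspace(0,np.pi/2,12); rad=np.r_[.014-fil+fil*np.sin(ph),[.014]*8]; zz=np.r_[zf+fil-fil*np.cos(ph),np.linspace(zf+fil+.002,zf+.09,8)]
    a=np.linspace(0,2*np.pi,72,endpoint=False)
    hulls=[]
    m=np.zeros((480,640),np.uint8)
    c=np.array([px,py,0])+ox*tx+oy*ty; c[2]=0
    prev=None
    S=16
    for r_,z in zip(rad,zz):
        P=c+[0,0,z]+r_*(np.cos(a)[:,None]*tx+np.sin(a)[:,None]*ty); P[:,2]=z
        u=projw(P,K,T)
        pts.append(u)
    for i in range(len(pts)-1):
        h=cv2.convexHull(np.r_[pts[i],pts[i+1]].astype(np.float32))
        m=np.maximum(m,0); hulls.append(h[:,0])
    return hulls
def rowspan(hulls,y):
    lo,hi=1e9,-1e9
    for h in hulls:
        for q1,q2 in zip(h,np.roll(h,-1,0)):
            if (q1[1]-y)*(q2[1]-y)<0:
                x=q1[0]+(y-q1[1])/(q2[1]-q1[1])*(q2[0]-q1[0]); lo=min(lo,x);hi=max(hi,x)
    return lo,hi
def coltop(hulls,x):
    lo=1e9
    for h in hulls:
        for q1,q2 in zip(h,np.roll(h,-1,0)):
            if (q1[0]-x)*(q2[0]-x)<0:
                lo=min(lo,q1[1]+(x-q1[0])/(q2[0]-q1[0])*(q2[1]-q1[1]))
    return lo
def f(v,zf=zf):
    h=sil(v[0],v[1],v[2],zf)
    e=[np.clip(coltop(h,x)-o,-8,8) for x,o in zip(cols,obs_top)]
    for y,l,r_ in zip(rows,L,Rr):
        a,b_=rowspan(h,y); e+=[np.clip(a-l,-8,8),np.clip(b_-r_,-8,8)]
    return np.array(e)
for dz in (-.003,0,.003):
    q=least_squares(lambda v:f(v,zf+dz),[.001,.001,.008],x_scale=[.001,.001,.003],diff_step=1e-2,bounds=([-.01,-.01,.001],[.01,.01,.0139]))
    print(dz,"offset mm",(q.x*1e3).round(2),"rms",np.sqrt(np.mean(q.fun**2)).round(2))
E
python3 fit.py 7 .087 .47542 .12765
```

```text
top [236.1 234.6 233.2 231.5 230.9 230.1 230.4 230.8 231.7 233.3 234.7]
L [300.9 299.7 299.1 298.7 298.2 297.5 297.1 296. ] R [338.8 340.  340.8 341.7 342.1 342.6 343.4 345. ]
-0.003 offset mm [0.97 4.31 1.69] rms 0.38
0 offset mm [0.97 3.68 1.  ] rms 0.4
0.003 offset mm [0.96 2.89 1.  ] rms 0.47
```

```bash
python3 - <<'E'
import cv2
b=cv2.imread("pics/scene7.png")
cv2.imwrite("pics/c14.png",cv2.resize(b[160:225,305:370],None,fx=9,fy=9,interpolation=cv2.INTER_CUBIC))
E
```

```text
(no output)
```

View pics/c14.png

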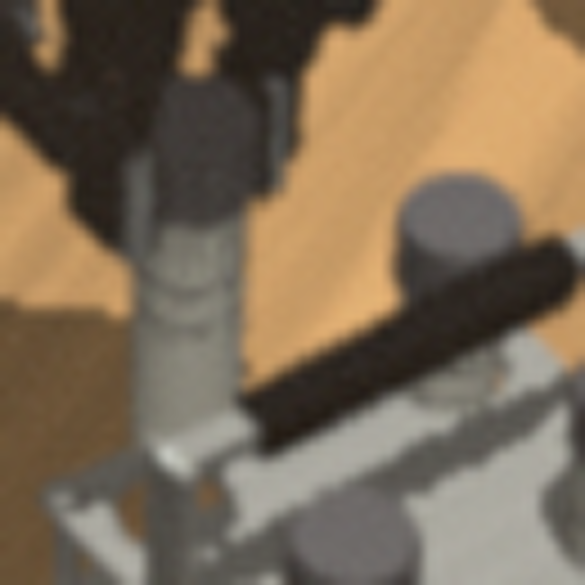

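```bash
python3 - <<'E'
from h import *
c3=lambda *p:up(p,300,170,6)
s,R=state();tx=R[:,0];ty=R[:,1]
P=np.array([[-36,44,122],[-36,-44,122],[36,-44,122],[0,50,130],[0,-50,130],[60,70,66],[-60,70,66],[-60,-70,66],[-60,70,0]])/1e3
# scene only: caps tops, grip ends (bar middle), top plate corners
O=np.array([c3(265,300),c3(455,203),c3(337,88)])
f=lambda x:(proj(P[:3]@rz(x[2]).T+[x[0],x[1],0],S_K,S_T)-O).ravel()
q=least_squares(f,[.5266,.149,2.69]); x=q.x; print(x,q.fun.round(2))
W=P@rz(x[2]).T+[x[0],x[1],0]
for n,u in zip("t2 t1 t3 gy+ gy- c++ c-+ c--".split(),proj(W,S_K,S_T)): print(n,u.round(1),"in c3",((u-[300,170]+.5)*6-.5).round(0))
H=np.array([.036,.044,0])@rz(x[2]).T+[x[0],x[1],0]; print("hole",H)
p=np.array([.47542,.12765,0])
for nm,h in (("hole",H),("tcp",p),("tcp+1tx",p+.001*tx),("tcp+3ty",p+.003*ty)):
    z=np.linspace(.1,.2,41); u=proj(np.c_[np.full(41,h[0]),np.full(41,h[1]),z],S_K,S_T)
    print(nm,[np.interp(yy,u[::-1,1],u[::-1,0]).round(2) for yy in (187.4,200.7)])
E
```

```text
[0.5274729  0.14764915 2.68499583] [-0.24  0.33  0.18 -0.31  0.07 -0.06]
t2 [343.5 219.9] in c3 [264. 302.]
t1 [375.6 203.1] in c3 [456. 201.]
t3 [355.8 184.2] in c3 [337.  88.]
gy+ [331.6 208.4] in c3 [192. 233.]
gy- [367.9 189.9] in c3 [410. 122.]
c++ [308.7 215.2] in c3 [ 55. 274.]
c-+ [339.3 248.7] in c3 [239. 475.]
c-- [388.8 221.7] in c3 [535. 313.]
hole [0.47576138 0.12402885 0.        ]
hole [np.float64(324.5), np.float64(324.22)]
tcp [np.float64(325.14), np.float64(324.85)]
tcp+1tx [np.float64(325.51), np.float64(325.21)]
tcp+3ty [np.float64(325.97), np.float64(325.65)]
```

Call:
{"fn": "servo_tool", "kwargs": {
  "commands": [
    {"grip": 1, "dx": -0.02, "dy": -0.1, "dz": 0.1, "ax": 0, "ay": 0, "az": 0},
    {"grip": 1, "dx": 0, "dy": 0, "dz": 0.1, "ax": 0, "ay": 0, "az": 0},
    {"grip": 1, "dx": 0, "dy": 0, "dz": 0, "ax": 0, "ay": 0, "az": 0},
    {"grip": 1, "dx": 0, "dy": 0, "dz": 0, "ax": 0, "ay": 0, "az": 0},
    {"grip": 1, "dx": 0, "dy": 0, "dz": 0, "ax": 0, "ay": 0, "az": 0}
  ]
}}

```text
time_s: 7.87
tool_pos: [0.4706, 0.1286, 0.1605]
tcp_rot: [-0.0, 0.847, 0.532, 0.0]
force: [-0.4, 0.1, 0.0]
finger_gap: 0.0309
```

```bash
python3 look.py 8 wrist scene
python3 - <<'E'
from h import *
plan([.4749,.1260,.15],yaw=2.69-np.pi/2)
b=cv2.imread("pics/wrist8.png").astype(np.float32)
cv2.imwrite("pics/c15.png",cv2.resize(b[190:290,270:370],None,fx=6,fy=6,interpolation=cv2.INTER_CUBIC))
b=cv2.GaussianBlur(b,(0,0),1.0)
d=(b[:,:,2]-b[:,:,0])/b.sum(2)*3
v=np.clip((d[190:290,270:370]-.02)*255/.07,0,255).astype(np.uint8)
cv2.imwrite("pics/c16.png",cv2.resize(v,None,fx=6,fy=6,interpolation=cv2.INTER_CUBIC))
E
```

```text
t 7.9667 pos [0.4707 0.1286 0.1606] gap 0.0312 F [-0.29  0.7   0.31] J [-0.48  0.25  0.15  2.05 -0.05  0.85  0.82] yaw 64.28 tilt [0.0002 0.0002]
d total units [-0.013  0.122  0.264] n 1 per row [-0.013  0.122  0.264] turn units total [ 0.002 -0.003  0.031][ WARN:0@0.724] global loadsave.cpp:1063 imwrite_ Unsupported depth image for selected encoder is fallbacked to CV_8U.
```

View pics/c15.png

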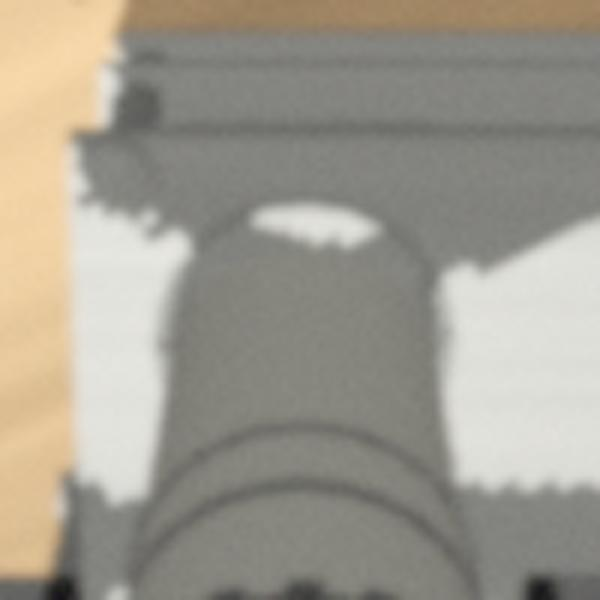

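View pics/c16.png

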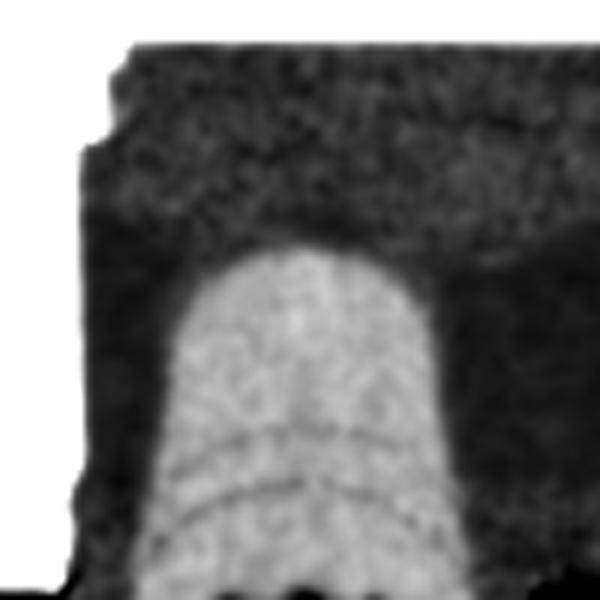

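```bash
python3 fit.py 8 .078 .4707 .1286; python3 - <<'E'
from h import *
b=cv2.imread("pics/scene8.png").astype(np.float32)
for tag in ("7","8"):
    b=cv2.imread(f"pics/scene{tag}.png").astype(np.float32)
    d=cv2.GaussianBlur((b[:,:,2]-b[:,:,0])/b.sum(2)*3,(0,0),.7)
    for y in (186,188,190,192,194,196,198,200):
        row=d[y]; th=.2
        x=325
        while row[x]<th: x-=1
        l=x+ (row[x]-th)/(row[x]-row[x+1])
        x=325
        while row[x]<th: x+=1
        r_=x-(row[x]-th)/(row[x]-row[x-1])
        print(tag,y,l.round(2),r_.round(2),((l+r_)/2).round(2))
H=np.array([.47576,.12403]); 
z=np.linspace(.08,.2,61); u=proj(np.c_[np.full(61,H[0]),np.full(61,H[1]),z],S_K,S_T)
print([np.interp(yy,u[::-1,1],u[::-1,0]).round(2) for yy in (186,190,200)])
E
```

```text
top [236.  234.5 232.8 231.5 231.  230.3 230.7 231.5 232.1 232.8 234.4]
L [301.1 299.4 298.1 298.  297.6 297.5 297.  296.6] R [339.6 341.1 341.8 342.3 342.6 342.7 343.  343.6]
-0.003 offset mm [0.96 3.19 4.15] rms 0.49
0 offset mm [0.96 3.14 1.  ] rms 0.47
0.003 offset mm [0.96 2.35 1.  ] rms 0.48
7 186 318.08 330.54 324.31
7 188 319.21 330.55 324.88
7 190 320.54 330.51 325.52
7 192 320.62 330.46 325.54
7 194 320.59 330.41 325.5
7 196 320.08 330.39 325.24
7 198 319.95 330.33 325.14
7 200 319.94 330.52 325.23
8 186 316.17 328.77 322.47
8 188 316.36 328.72 322.54
8 190 317.51 328.93 323.22
8 192 318.69 328.78 323.73
8 194 318.49 328.63 323.56
8 196 318.3 328.43 323.37
8 198 318.37 328.53 323.45
8 200 318.29 328.9 323.59
[np.float64(324.53), np.float64(324.44), np.float64(324.24)]<stdin>:5: RuntimeWarning: invalid value encountered in divide
```

Call:
{"fn": "servo_tool", "kwargs": {
  "commands": [
    {"grip": 1, "dx": 0, "dy": 0.05, "dz": 0.05, "ax": 0, "ay": 0, "az": 0},
    {"grip": 1, "dx": 0, "dy": 0, "dz": 0.05, "ax": 0, "ay": 0, "az": 0},
    {"grip": 1, "dx": 0, "dy": 0, "dz": 0, "ax": 0, "ay": 0, "az": 0},
    {"grip": 1, "dx": 0, "dy": 0, "dz": 0, "ax": 0, "ay": 0, "az": 0},
    {"grip": 1, "dx": 0, "dy": 0, "dz": 0, "ax": 0, "ay": 0, "az": 0}
  ]
}}

```text
time_s: 8.38
tool_pos: [0.4724, 0.1276, 0.1564]
tcp_rot: [-0.0, 0.847, 0.532, -0.0]
force: [0.2, -0.7, 0.6]
finger_gap: 0.0313
```

```bash
python3 look.py 9 wrist scene
python3 - <<'E'
from h import *
plan([.4749,.1260,.15],yaw=2.69-np.pi/2)
b=cv2.imread("pics/wrist9.png").astype(np.float32)
cv2.imwrite("pics/c15.png",cv2.resize(b[190:290,270:370],None,fx=6,fy=6,interpolation=cv2.INTER_CUBIC).clip(0,255).astype(np.uint8))
b=cv2.GaussianBlur(b,(0,0),1.0)
d=(b[:,:,2]-b[:,:,0])/b.sum(2)*3
v=np.clip((d[190:290,270:370]-.02)*255/.07,0,255).astype(np.uint8)
cv2.imwrite("pics/c16.png",cv2.resize(v,None,fx=6,fy=6,interpolation=cv2.INTER_CUBIC))
b=cv2.imread("pics/scene9.png")
cv2.imwrite("pics/c17.png",cv2.resize(b[160:260,300:400],None,fx=6,fy=6,interpolation=cv2.INTER_CUBIC))
E
```

```text
t 8.4833 pos [0.4724 0.1277 0.1565] gap 0.031 F [-0.13 -0.38 -0.32] J [-0.48  0.25  0.15  2.05 -0.05  0.84  0.82] yaw 64.28 tilt [0.0001 0.0001]
d total units [-0.011  0.075  0.163] n 1 per row [-0.011  0.075  0.163] turn units total [-0.    -0.002  0.032]
```

View pics/c15.png

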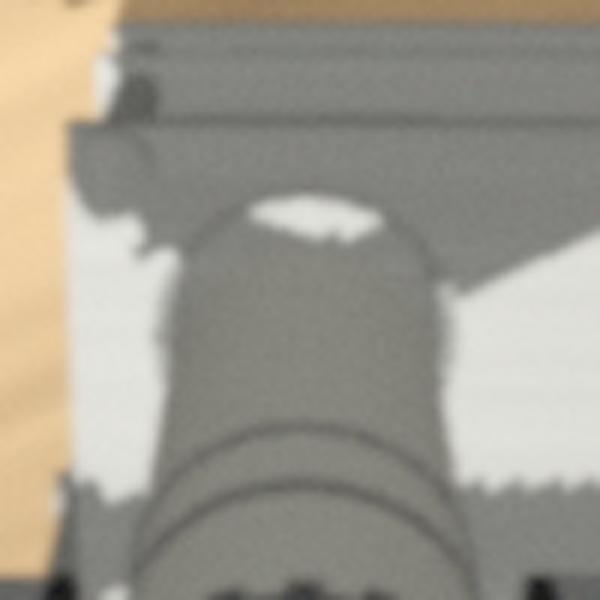

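View pics/c16.png

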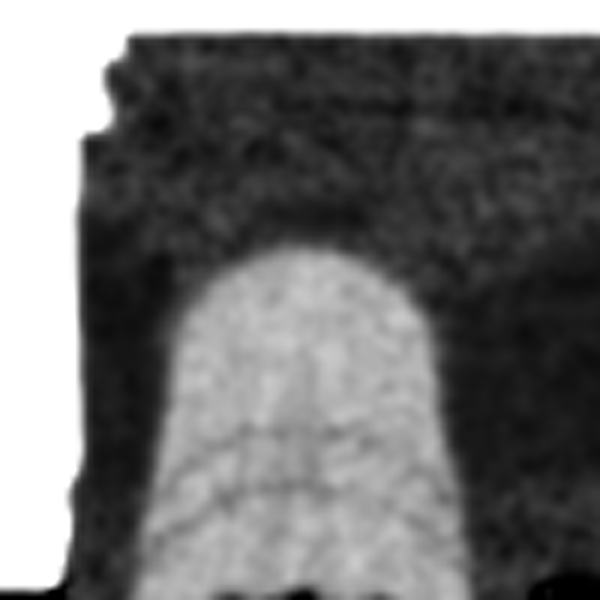

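View pics/c17.png

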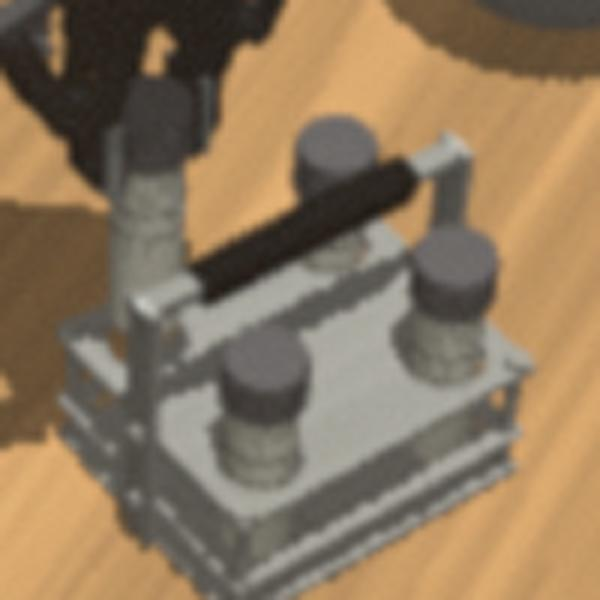

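Call:
{"fn": "servo_tool", "kwargs": {
  "commands": [
    {"grip": 1, "dx": 0, "dy": 0, "dz": 0.1, "ax": 0, "ay": 0, "az": 0},
    {"grip": 1, "dx": 0, "dy": 0, "dz": 0.1, "ax": 0, "ay": 0, "az": 0},
    {"grip": 1, "dx": 0, "dy": 0, "dz": 0.1, "ax": 0, "ay": 0, "az": 0},
    {"grip": 1, "dx": 0, "dy": 0, "dz": 0, "ax": 0, "ay": 0, "az": 0},
    {"grip": 1, "dx": 0, "dy": 0, "dz": 0, "ax": 0, "ay": 0, "az": 0}
  ]
}}

```text
time_s: 8.9
tool_pos: [0.4721, 0.1276, 0.144]
tcp_rot: [-0.0, 0.847, 0.532, -0.0]
force: [-0.2, 0.6, -1.1]
finger_gap: 0.0314
```

Call:
{"fn": "servo_tool", "kwargs": {
  "commands": [
    {"grip": 1, "dx": 0, "dy": 0, "dz": 0.1, "ax": 0, "ay": 0, "az": 0},
    {"grip": 1, "dx": 0, "dy": 0, "dz": 0.1, "ax": 0, "ay": 0, "az": 0},
    {"grip": 1, "dx": 0, "dy": 0, "dz": 0, "ax": 0, "ay": 0, "az": 0},
    {"grip": 1, "dx": 0, "dy": 0, "dz": 0, "ax": 0, "ay": 0, "az": 0}
  ]
}}

```text
time_s: 9.23
tool_pos: [0.4722, 0.1276, 0.1362]
tcp_rot: [-0.0, 0.847, 0.532, -0.0]
force: [1.0, 0.1, -0.8]
finger_gap: 0.0312
```

Call:
{"fn": "servo_tool", "kwargs": {
  "commands": [
    {"grip": 1, "dx": 0, "dy": 0, "dz": 0.12, "ax": 0, "ay": 0, "az": 0},
    {"grip": 1, "dx": 0, "dy": 0, "dz": 0.12, "ax": 0, "ay": 0, "az": 0},
    {"grip": 1, "dx": 0, "dy": 0, "dz": 0.12, "ax": 0, "ay": 0, "az": 0},
    {"grip": 1, "dx": 0, "dy": 0, "dz": 0.12, "ax": 0, "ay": 0, "az": 0},
    {"grip": 1, "dx": 0, "dy": 0, "dz": 0, "ax": 0, "ay": 0, "az": 0}
  ]
}}

```text
time_s: 9.65
tool_pos: [0.4717, 0.1275, 0.1161]
tcp_rot: [-0.0, 0.847, 0.532, -0.001]
force: [1.0, 0.0, -0.3]
finger_gap: 0.0313
```

```bash
python3 look.py 10 wrist scene
python3 - <<'E'
from h import *
plan([.4749,.1260,.089],yaw=2.69-np.pi/2)
b=cv2.imread("pics/wrist10.png")
cv2.imwrite("pics/c15.png",cv2.resize(b[170:390,210:430],None,fx=2.7,fy=2.7,interpolation=cv2.INTER_CUBIC))
b=cv2.imread("pics/scene10.png")
cv2.imwrite("pics/c17.png",cv2.resize(b[160:260,300:400],None,fx=6,fy=6,interpolation=cv2.INTER_CUBIC))
E
```

```text
t 9.75 pos [0.4722 0.1276 0.1169] gap 0.0307 F [ 0.34 -0.48  0.09] J [-0.47  0.31  0.14  2.09 -0.06  0.75  0.84] yaw 64.29 tilt [-0.0007 -0.0002]
d total units [-0.006  0.079  0.699] n 1 per row [-0.006  0.079  0.699] turn units total [-0.006  0.006  0.032]
```

View pics/c15.png

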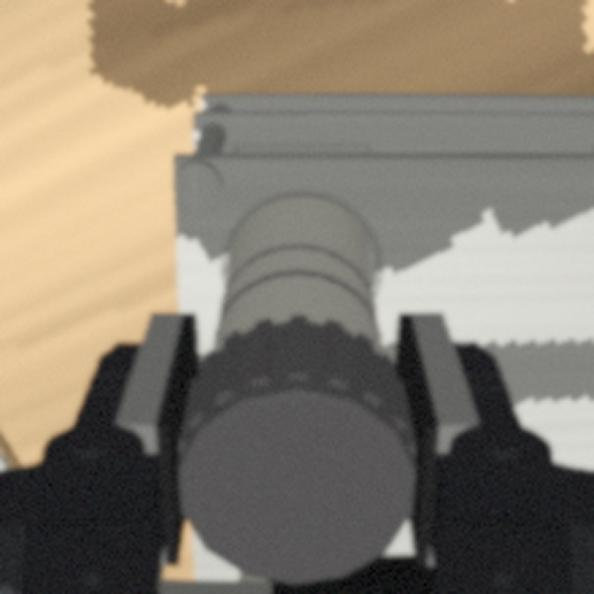

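View pics/c17.png

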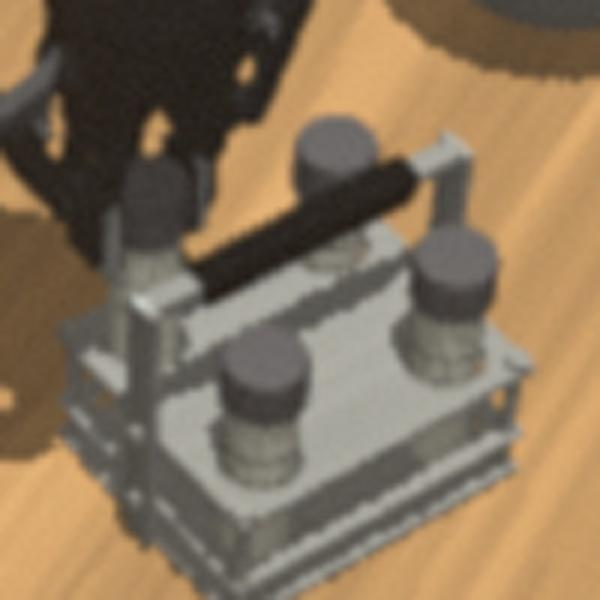

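Call:
{"fn": "servo_tool", "kwargs": {
  "commands": [
    {"grip": 1, "dx": 0.012, "dy": 0.02, "dz": 0, "ax": 0, "ay": 0, "az": 0},
    {"grip": 1, "dx": 0, "dy": 0, "dz": 0.1, "ax": 0, "ay": 0, "az": 0},
    {"grip": 1, "dx": 0, "dy": 0, "dz": 0.1, "ax": 0, "ay": 0, "az": 0},
    {"grip": 1, "dx": 0, "dy": 0, "dz": 0, "ax": 0, "ay": 0, "az": 0},
    {"grip": 1, "dx": 0, "dy": 0, "dz": 0, "ax": 0, "ay": 0, "az": 0}
  ]
}}

```text
time_s: 10.17
tool_pos: [0.473, 0.1277, 0.1089]
tcp_rot: [-0.0, 0.847, 0.532, -0.0]
force: [-0.2, -0.1, -0.7]
finger_gap: 0.0311
```

Call:
{"fn": "servo_tool", "kwargs": {
  "commands": [
    {"grip": 1, "dx": 0, "dy": 0, "dz": 0.1, "ax": 0, "ay": 0, "az": 0},
    {"grip": 1, "dx": 0, "dy": 0, "dz": 0.1, "ax": 0, "ay": 0, "az": 0},
    {"grip": 1, "dx": 0, "dy": 0, "dz": 0.1, "ax": 0, "ay": 0, "az": 0},
    {"grip": 1, "dx": 0, "dy": 0, "dz": 0.08, "ax": 0, "ay": 0, "az": 0},
    {"grip": 1, "dx": 0, "dy": 0, "dz": 0, "ax": 0, "ay": 0, "az": 0}
  ]
}}

```text
time_s: 10.58
tool_pos: [0.4727, 0.1276, 0.0932]
tcp_rot: [-0.0, 0.847, 0.532, -0.001]
force: [-0.5, -0.2, -0.5]
finger_gap: 0.0309
```

Call:
{"fn": "servo_tool", "kwargs": {
  "commands": [
    {"grip": 1, "dx": 0, "dy": 0, "dz": 0, "ax": 0, "ay": 0, "az": 0},
    {"grip": 1, "dx": 0, "dy": 0, "dz": 0, "ax": 0, "ay": 0, "az": 0}
  ]
}}

```text
time_s: 10.75
tool_pos: [0.4734, 0.1278, 0.0941]
tcp_rot: [-0.0, 0.847, 0.532, 0.0]
force: [0.9, 0.7, -0.0]
finger_gap: 0.0312
```

Call:
{"fn": "servo_tool", "kwargs": {
  "commands": [
    {"grip": 1, "dx": 0, "dy": 0, "dz": 0.05, "ax": 0, "ay": 0, "az": 0},
    {"grip": 1, "dx": 0, "dy": 0, "dz": 0.05, "ax": 0, "ay": 0, "az": 0},
    {"grip": 1, "dx": 0, "dy": 0, "dz": 0, "ax": 0, "ay": 0, "az": 0},
    {"grip": 1, "dx": 0, "dy": 0, "dz": 0, "ax": 0, "ay": 0, "az": 0}
  ]
}}

```text
time_s: 11.08
tool_pos: [0.4732, 0.1277, 0.09]
tcp_rot: [-0.0, 0.847, 0.532, -0.0]
force: [-0.5, -0.6, -1.0]
finger_gap: 0.0313
```

Call:
{"fn": "servo_tool", "kwargs": {
  "commands": [
    {"grip": 1, "dx": 0, "dy": 0, "dz": 0.025, "ax": 0, "ay": 0, "az": 0},
    {"grip": 1, "dx": 0, "dy": 0, "dz": 0, "ax": 0, "ay": 0, "az": 0},
    {"grip": 1, "dx": 0, "dy": 0, "dz": 0, "ax": 0, "ay": 0, "az": 0}
  ]
}}

```text
time_s: 11.33
tool_pos: [0.4733, 0.1277, 0.0891]
tcp_rot: [-0.0, 0.847, 0.532, -0.0]
force: [0.4, 1.4, -0.5]
finger_gap: 0.0311
```

Call:
{"fn": "servo_tool", "kwargs": {
  "commands": [
    {"grip": 1, "dx": 0, "dy": 0, "dz": 0.03, "ax": 0, "ay": 0, "az": 0},
    {"grip": 1, "dx": 0, "dy": 0, "dz": 0, "ax": 0, "ay": 0, "az": 0},
    {"grip": 1, "dx": 0, "dy": 0, "dz": 0, "ax": 0, "ay": 0, "az": 0}
  ]
}}

```text
time_s: 11.58
tool_pos: [0.4739, 0.1278, 0.0887]
tcp_rot: [0.0, 0.847, 0.532, 0.001]
force: [-0.9, -0.7, 5.1]
finger_gap: 0.0313
```

```bash
python3 look.py 11 wrist scene
python3 - <<'E'
from h import *
plan([.4749,.1260,.089],yaw=2.69-np.pi/2)
b=cv2.imread("pics/wrist11.png")
cv2.imwrite("pics/c15.png",cv2.resize(b[170:390,210:430],None,fx=2.7,fy=2.7,interpolation=cv2.INTER_CUBIC))
b=cv2.imread("pics/scene11.png")
cv2.imwrite("pics/c17.png",cv2.resize(b[160:260,300:400],None,fx=6,fy=6,interpolation=cv2.INTER_CUBIC))
E
```

```text
t 11.6833 pos [0.4739 0.1278 0.0887] gap 0.0315 F [-0.84 -0.72  4.68] J [-0.46  0.36  0.14  2.11 -0.08  0.68  0.85] yaw 64.28 tilt [0.0011 0.0004]
d total units [-0.03   0.042 -0.008] n 1 per row [-0.03   0.042 -0.008] turn units total [ 0.009 -0.01   0.031]
```

View pics/c15.png

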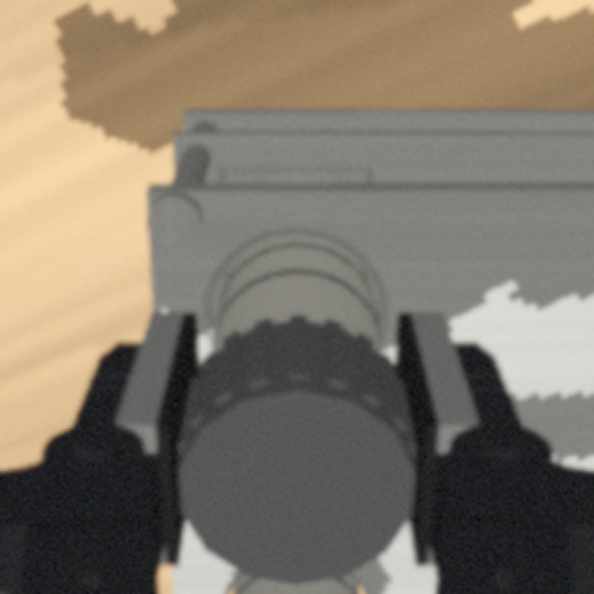

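View pics/c17.png

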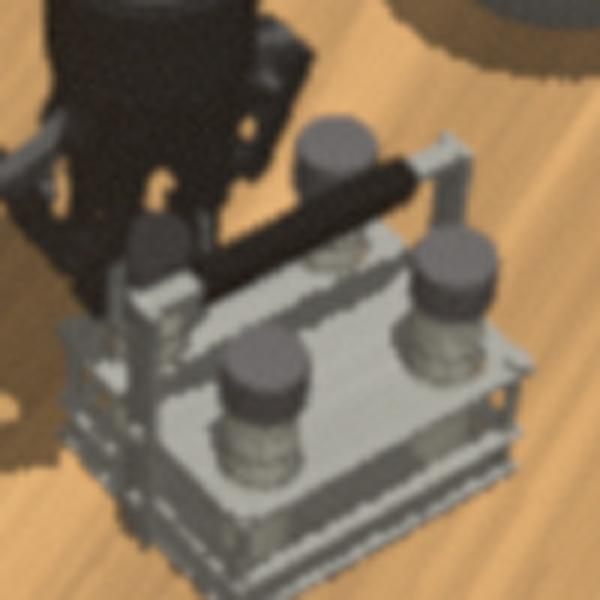

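Call:
{"fn": "servo_tool", "kwargs": {
  "commands": [
    {"grip": 0.1, "dx": 0, "dy": 0, "dz": 0, "ax": 0, "ay": 0, "az": 0},
    {"grip": -0.2, "dx": 0, "dy": 0, "dz": 0, "ax": 0, "ay": 0, "az": 0},
    {"grip": -0.3, "dx": 0, "dy": 0, "dz": 0, "ax": 0, "ay": 0, "az": 0},
    {"grip": -0.3, "dx": 0, "dy": 0, "dz": 0, "ax": 0, "ay": 0, "az": 0},
    {"grip": -0.3, "dx": 0, "dy": 0, "dz": 0, "ax": 0, "ay": 0, "az": 0}
  ]
}}

```text
time_s: 12.1
tool_pos: [0.4732, 0.1278, 0.0878]
tcp_rot: [-0.0, 0.847, 0.532, -0.0]
force: [0.8, 0.1, -0.5]
finger_gap: 0.0554
```

Call:
{"fn": "servo_tool", "kwargs": {
  "commands": [
    {"grip": -0.3, "dx": 0, "dy": 0, "dz": 0, "ax": 0, "ay": 0, "az": 0},
    {"grip": -0.3, "dx": 0, "dy": 0, "dz": 0, "ax": 0, "ay": 0, "az": 0},
    {"grip": -0.3, "dx": 0, "dy": 0, "dz": 0, "ax": 0, "ay": 0, "az": 0}
  ]
}}

```text
time_s: 12.35
tool_pos: [0.4733, 0.1278, 0.0878]
tcp_rot: [-0.0, 0.847, 0.532, -0.0]
force: [0.1, 1.5, -0.1]
finger_gap: 0.0555
```

```bash
python3 look.py 12 wrist scene
python3 - <<'E'
from h import *
plan([.4749,.1260,.089],yaw=2.69-np.pi/2)
b=cv2.imread("pics/scene12.png")
cv2.imwrite("pics/c17.png",cv2.resize(b[160:260,300:400],None,fx=6,fy=6,interpolation=cv2.INTER_CUBIC))
E
```

```text
t 12.45 pos [0.4733 0.1278 0.0879] gap 0.0557 F [1.35 0.54 0.74] J [-0.46  0.36  0.14  2.11 -0.08  0.68  0.85] yaw 64.28 tilt [-0.      0.0001]
d total units [-0.022  0.055 -0.028] n 1 per row [-0.022  0.055 -0.028] turn units total [-0.    -0.001  0.031]
```

View pics/wrist12.png

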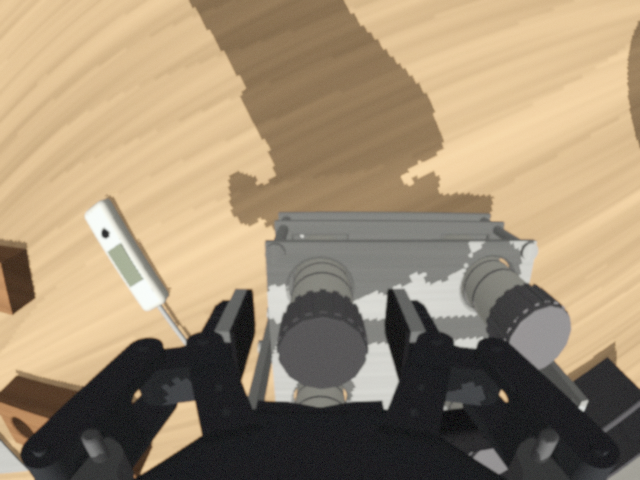

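View pics/c17.png

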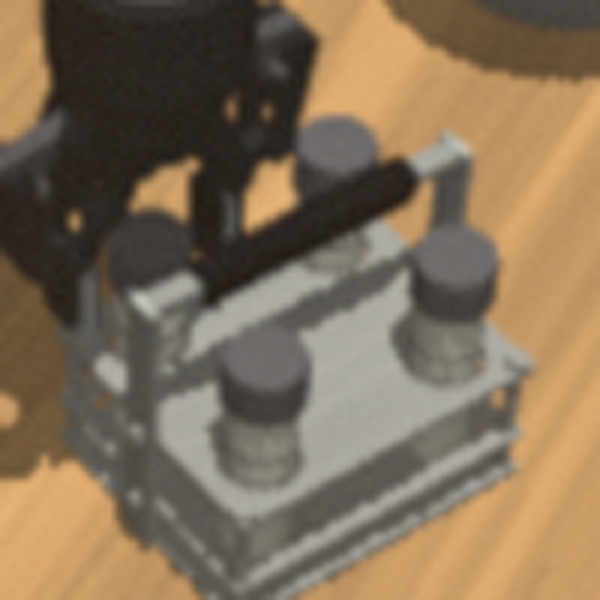

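Call:
{"fn": "servo_tool", "kwargs": {
  "commands": [
    {"grip": -0.3, "dx": 0, "dy": 0, "dz": -0.3, "ax": 0, "ay": 0, "az": 0},
    {"grip": -0.3, "dx": 0, "dy": 0, "dz": -0.6, "ax": 0, "ay": 0, "az": 0},
    {"grip": -0.4, "dx": 0, "dy": 0, "dz": -0.8, "ax": 0, "ay": 0, "az": 0},
    {"grip": -1, "dx": 0, "dy": 0, "dz": -0.9, "ax": 0, "ay": 0, "az": 0},
    {"grip": -1, "dx": 0, "dy": 0, "dz": -0.9, "ax": 0, "ay": 0, "az": 0}
  ]
}}

```text
time_s: 12.87
tool_pos: [0.4727, 0.1275, 0.2291]
tcp_rot: [-0.0, 0.847, 0.532, -0.001]
force: [0.6, 0.2, 0.6]
finger_gap: 0.081
```

Call:
{"fn": "servo_tool", "kwargs": {
  "commands": [
    {"grip": -1, "dx": 0, "dy": 0, "dz": -0.7, "ax": 0, "ay": 0, "az": 0},
    {"grip": -1, "dx": 0, "dy": 0, "dz": 0, "ax": 0, "ay": 0, "az": 0},
    {"grip": -1, "dx": 0, "dy": 0, "dz": 0, "ax": 0, "ay": 0, "az": 0}
  ]
}}

```text
time_s: 13.12
tool_pos: [0.4741, 0.128, 0.2576]
tcp_rot: [0.0, 0.847, 0.532, 0.002]
force: [-0.4, -0.8, -1.1]
finger_gap: 0.0856
```

```bash
python3 look.py 13 wrist scene
python3 - <<'E'
from h import *
plan([.5259,.151,.25],yaw=2.69-np.pi)
b=cv2.imread("pics/wrist13.png")
cv2.imwrite("pics/c18.png",cv2.resize(b[140:300,250:450],None,fx=4,fy=4,interpolation=cv2.INTER_CUBIC)[:600])
b=cv2.imread("pics/scene13.png")
cv2.imwrite("pics/c19.png",cv2.resize(b[160:260,300:400],None,fx=6,fy=6,interpolation=cv2.INTER_CUBIC))
E
```

```text
t 13.2167 pos [0.4725 0.1275 0.255 ] gap 0.0854 F [0.01 0.16 0.14] J [-0.49  0.14  0.16  1.94 -0.03  1.07  0.8 ] yaw 64.28 tilt [-0.0017 -0.0005]
d total units [1.108 0.948 0.121] n 2 per row [0.554 0.474 0.061] turn units total [-1.0000e-03  2.3000e-02  1.8032e+01]
```

View pics/c18.png

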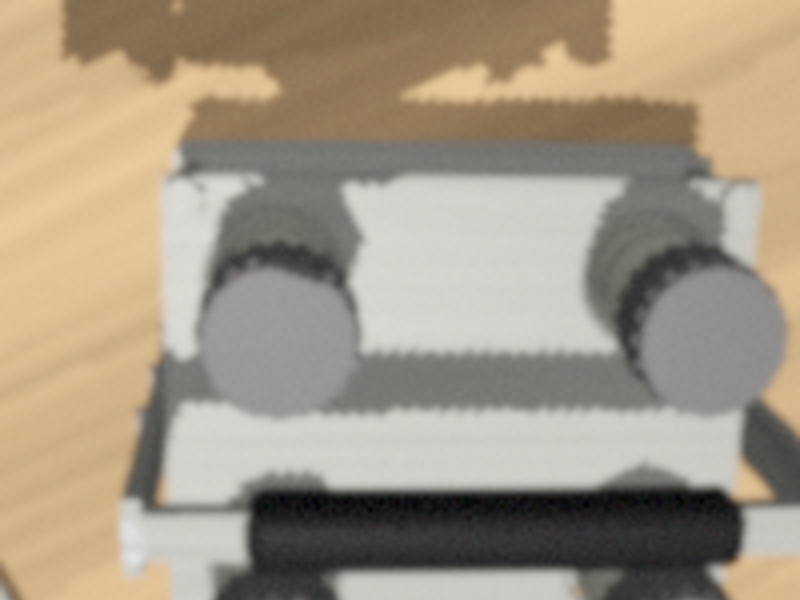

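View pics/c19.png

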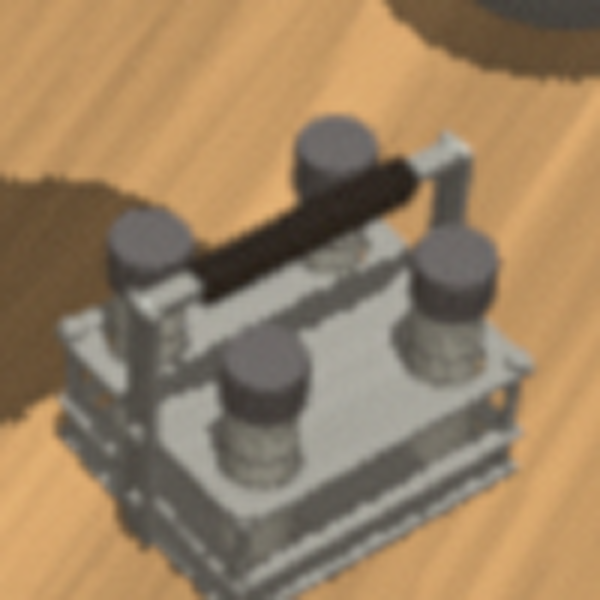

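Call:
{"fn": "servo_tool", "kwargs": {
  "commands": [
    {"grip": -1, "dx": 0.37, "dy": 0.31, "dz": 0, "ax": 0, "ay": 0, "az": 0},
    {"grip": -1, "dx": 0.37, "dy": 0.31, "dz": 0, "ax": 0, "ay": 0, "az": 0},
    {"grip": -1, "dx": 0.37, "dy": 0.31, "dz": 0, "ax": 0, "ay": 0, "az": 0.5},
    {"grip": -1, "dx": 0, "dy": 0, "dz": 0, "ax": 0, "ay": 0, "az": 1},
    {"grip": -1, "dx": 0, "dy": 0, "dz": 0, "ax": 0, "ay": 0, "az": 1}
  ]
}}

```text
time_s: 13.63
tool_pos: [0.5259, 0.1517, 0.2534]
tcp_rot: [-0.0, 0.9, 0.435, -0.002]
force: [-0.4, 0.4, -0.9]
finger_gap: 0.0852
```

Call:
{"fn": "servo_tool", "kwargs": {
  "commands": [
    {"grip": -1, "dx": 0, "dy": 0, "dz": 0, "ax": 0, "ay": 0, "az": 1},
    {"grip": -1, "dx": 0, "dy": 0, "dz": 0, "ax": 0, "ay": 0, "az": 1},
    {"grip": -1, "dx": 0, "dy": 0, "dz": 0, "ax": 0, "ay": 0, "az": 1},
    {"grip": -1, "dx": 0, "dy": 0, "dz": 0, "ax": 0, "ay": 0, "az": 1},
    {"grip": -1, "dx": 0, "dy": 0, "dz": 0, "ax": 0, "ay": 0, "az": 1}
  ]
}}

```text
time_s: 14.05
tool_pos: [0.525, 0.1513, 0.2537]
tcp_rot: [0.0, 0.973, 0.23, -0.002]
force: [0.3, 0.1, -0.3]
finger_gap: 0.0851
```

Call:
{"fn": "servo_tool", "kwargs": {
  "commands": [
    {"grip": -1, "dx": 0, "dy": 0, "dz": 0, "ax": 0, "ay": 0, "az": 1},
    {"grip": -1, "dx": 0, "dy": 0, "dz": 0, "ax": 0, "ay": 0, "az": 1},
    {"grip": -1, "dx": 0, "dy": 0, "dz": 0, "ax": 0, "ay": 0, "az": 1},
    {"grip": -1, "dx": 0, "dy": 0, "dz": 0, "ax": 0, "ay": 0, "az": 1},
    {"grip": -1, "dx": 0, "dy": 0, "dz": 0, "ax": 0, "ay": 0, "az": 1}
  ]
}}

```text
time_s: 14.47
tool_pos: [0.525, 0.1513, 0.2537]
tcp_rot: [0.001, 1.0, 0.013, -0.002]
force: [-0.2, -0.2, 0.5]
finger_gap: 0.0852
```

Call:
{"fn": "servo_tool", "kwargs": {
  "commands": [
    {"grip": -1, "dx": 0, "dy": 0, "dz": 0, "ax": 0, "ay": 0, "az": 1},
    {"grip": -1, "dx": 0, "dy": 0, "dz": 0, "ax": 0, "ay": 0, "az": 1},
    {"grip": -1, "dx": 0, "dy": 0, "dz": 0, "ax": 0, "ay": 0, "az": 1},
    {"grip": -1, "dx": 0, "dy": 0, "dz": 0, "ax": 0, "ay": 0, "az": 1},
    {"grip": -1, "dx": 0, "dy": 0, "dz": 0, "ax": 0, "ay": 0, "az": 1}
  ]
}}

```text
time_s: 14.88
tool_pos: [0.5251, 0.1513, 0.2538]
tcp_rot: [0.001, 0.979, -0.203, -0.002]
force: [0.4, -0.4, 0.5]
finger_gap: 0.0853
```

Call:
{"fn": "servo_tool", "kwargs": {
  "commands": [
    {"grip": -1, "dx": 0, "dy": 0, "dz": 0, "ax": 0, "ay": 0, "az": 0.5},
    {"grip": -1, "dx": 0, "dy": 0, "dz": 0, "ax": 0, "ay": 0, "az": 0},
    {"grip": -1, "dx": 0, "dy": 0, "dz": 0, "ax": 0, "ay": 0, "az": 0}
  ]
}}

```text
time_s: 15.13
tool_pos: [0.5253, 0.1514, 0.2544]
tcp_rot: [0.001, 0.975, -0.222, -0.001]
force: [-0.0, 1.0, 0.6]
finger_gap: 0.0852
```

```bash
python3 look.py 14 wrist
python3 - <<'E'
from h import *
plan([.5257,.1515,.20],yaw=2.69-np.pi)
E
```

```text
t 15.1833 pos [0.5255 0.1515 0.2547] gap 0.0854 F [-0.02 -1.38  0.35] J [-0.69  0.24  0.4   1.83 -0.11  1.09 -0.7 ] yaw -25.64 tilt [-0.0021 -0.0011]
d total units [ 0.007 -0.005  1.367] n 2 per row [ 0.003 -0.002  0.683] turn units total [0.022 0.017 0.046]
```

View pics/wrist14.png

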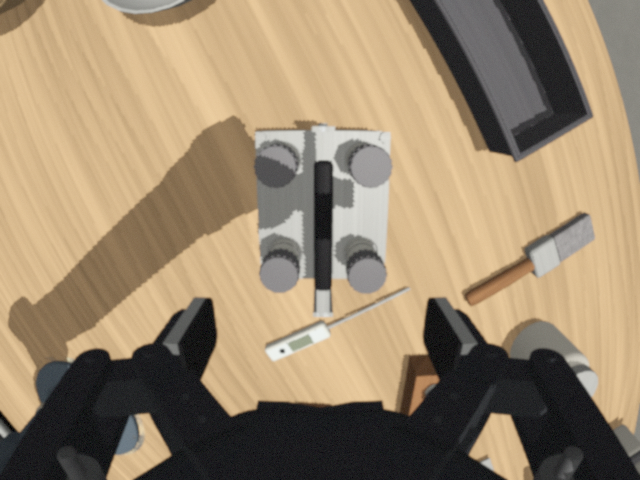

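```bash
python3 - <<'E'
from h import *
b=cv2.imread("pics/wrist14.png")
cv2.imwrite("pics/c20.png",cv2.resize(b[115:325,240:405],None,fx=2.8,fy=2.8,interpolation=cv2.INTER_CUBIC))
E
```

```text
(no output)
```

View pics/c20.png

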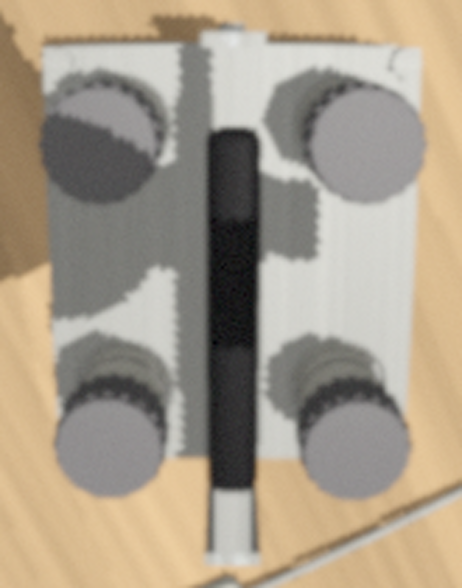

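```bash
python3 - <<'E'
from h import *
w=np.load("wrist14.npz");K,T=w["K"],w["T"]
c=lambda *p:up(p,240,115,2.8)
P=np.array([[36,44,122],[-36,44,122],[36,-44,122],[-36,-44,122]])/1e3
O=np.array([c(110,446),c(356,447),c(100,145),c(366,145)])
f=lambda x:(projw(P@rz(x[2]).T+[x[0],x[1],0],K,T)-O).ravel()
q=least_squares(f,[.5266,.149,2.684]); print(q.x,np.degrees(q.x[2])-180,q.fun.round(1))
s,R=state(); p=s["tool_pos"]; d=np.r_[q.x[:2],0]-p
print("rel tool mm",(R[:,0]@d*1e3).round(2),(R[:,1][:2]@d[:2]*1e3).round(2))
print("bias px", projw([[p[0],p[1],.139]],K,T), "bar px",c(234,290))
E
```

```text
[0.52750937 0.15267769 2.69406501] -25.64144542061726 [-1.   1.7  0.8  1.2 -1.  -1.2  1.2 -1.2]
rel tool mm 1.68 -1.94
bias px [[321.3099194  231.19545481]] bar px [323.25 218.25]
```

Call:
{"fn": "servo_tool", "kwargs": {
  "commands": [
    {"grip": -1, "dx": 0, "dy": -0.025, "dz": 0.6, "ax": 0, "ay": 0, "az": 0},
    {"grip": -1, "dx": 0, "dy": 0, "dz": 0.7, "ax": 0, "ay": 0, "az": 0},
    {"grip": -1, "dx": 0, "dy": 0, "dz": 0.6, "ax": 0, "ay": 0, "az": 0},
    {"grip": -1, "dx": 0, "dy": 0, "dz": 0.3, "ax": 0, "ay": 0, "az": 0},
    {"grip": -1, "dx": 0, "dy": 0, "dz": 0, "ax": 0, "ay": 0, "az": 0}
  ]
}}

```text
time_s: 15.6
tool_pos: [0.5241, 0.1518, 0.1645]
tcp_rot: [0.002, 0.975, -0.222, -0.003]
force: [-0.3, -0.7, -0.4]
finger_gap: 0.0855
```

Call:
{"fn": "servo_tool", "kwargs": {
  "commands": [
    {"grip": -1, "dx": 0, "dy": 0, "dz": 0.2, "ax": 0, "ay": 0, "az": 0},
    {"grip": -1, "dx": 0, "dy": 0, "dz": 0.2, "ax": 0, "ay": 0, "az": 0},
    {"grip": -1, "dx": 0, "dy": 0, "dz": 0, "ax": 0, "ay": 0, "az": 0},
    {"grip": -1, "dx": 0, "dy": 0, "dz": 0, "ax": 0, "ay": 0, "az": 0}
  ]
}}

```text
time_s: 15.93
tool_pos: [0.5266, 0.1525, 0.152]
tcp_rot: [-0.0, 0.975, -0.222, 0.0]
force: [0.7, 0.3, 0.4]
finger_gap: 0.0849
```

```bash
python3 look.py 15 wrist scene
python3 - <<'E'
from h import *
plan([.5257,.1515,.111],yaw=2.694-np.pi)
b=cv2.imread("pics/scene15.png")
cv2.imwrite("pics/c21.png",cv2.resize(b[130:260,290:420],None,fx=4.5,fy=4.5,interpolation=cv2.INTER_CUBIC))
E
```

```text
t 16.0333 pos [0.527  0.1526 0.1525] gap 0.0853 F [-0.17  0.27  0.7 ] J [-0.65  0.36  0.37  1.94 -0.17  0.87 -0.64] yaw -25.72 tilt [0.0011 0.0006]
d total units [-0.017  0.04   1.038] n 2 per row [-0.009  0.02   0.519] turn units total [-0.012 -0.008 -0.014]
```

View pics/wrist15.png

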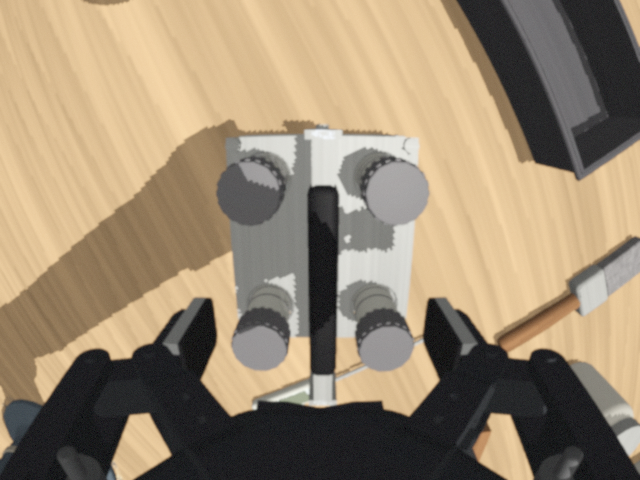

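View pics/c21.png

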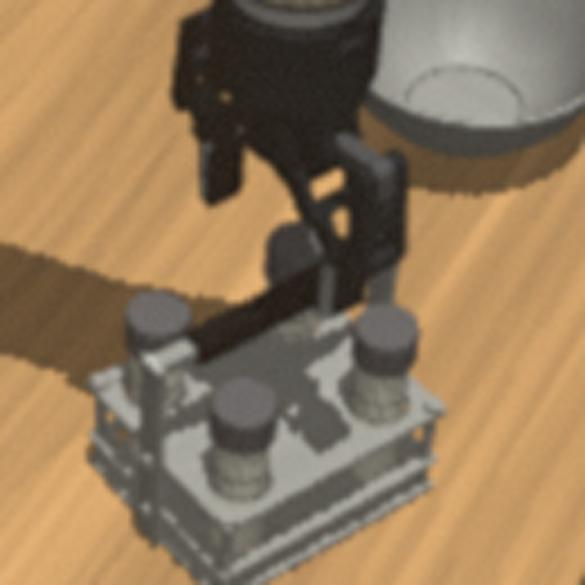

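```bash
python3 - <<'E'
from h import *
w=np.load("wrist15.npz");K,T=w["K"],w["T"]
s,R=state(); p=s["tool_pos"]
P=np.array([[36,44,122],[-36,44,122],[36,-44,122],[-36,-44,122]])/1e3
# caps by Hough circle refinement, discs
O=np.array([[261,347],[385,348],[249,193],[397,193]],float)
f=lambda x:(projw(P@rz(x[2]).T+[x[0],x[1],0],K,T)-O).ravel()
q=least_squares(f,[.5266,.149,2.684]); d=np.r_[q.x[:2],0]-p
print(q.x,q.fun.round(1),"rel",(R[:2,0]@d[:2]*1e3).round(2),(R[:2,1]@d[:2]*1e3).round(2))
E
```

```text
[0.52760385 0.1526275  2.69240485] [-2.8  2.7  2.4  1.4 -1.7 -1.2  2.1 -1.2] rel 0.57 -0.29
```

Aligned to within about 1 mm. I'll descend to grasp height and close.

Call:
{"fn": "servo_tool", "kwargs": {
  "commands": [
    {"grip": -1, "dx": 0, "dy": 0, "dz": 0.3, "ax": 0, "ay": 0, "az": 0},
    {"grip": -1, "dx": 0, "dy": 0, "dz": 0.3, "ax": 0, "ay": 0, "az": 0},
    {"grip": -1, "dx": 0, "dy": 0, "dz": 0.3, "ax": 0, "ay": 0, "az": 0},
    {"grip": -1, "dx": 0, "dy": 0, "dz": 0.12, "ax": 0, "ay": 0, "az": 0},
    {"grip": -1, "dx": 0, "dy": 0, "dz": 0, "ax": 0, "ay": 0, "az": 0}
  ]
}}

```text
time_s: 16.45
tool_pos: [0.5258, 0.1523, 0.1101]
tcp_rot: [0.001, 0.975, -0.223, -0.001]
force: [0.3, 0.1, -0.2]
finger_gap: 0.0855
```

Call:
{"fn": "servo_tool", "kwargs": {
  "commands": [
    {"grip": -0.3, "dx": 0, "dy": 0, "dz": 0, "ax": 0, "ay": 0, "az": 0},
    {"grip": -0.3, "dx": 0, "dy": 0, "dz": 0, "ax": 0, "ay": 0, "az": 0},
    {"grip": -0.3, "dx": 0, "dy": 0, "dz": 0, "ax": 0, "ay": 0, "az": 0}
  ],
  "grip_force": 60
}}

```text
time_s: 16.7
tool_pos: [0.527, 0.1527, 0.1118]
tcp_rot: [-0.0, 0.975, -0.223, 0.001]
force: [0.9, 0.0, 0.2]
finger_gap: 0.0559
```

```bash
python3 look.py 16 wrist scene
python3 - <<'E'
from h import *
plan([.5265,.152,.111],yaw=2.694-np.pi)
b=cv2.imread("pics/scene16.png")
cv2.imwrite("pics/c21.png",cv2.resize(b[130:260,290:420],None,fx=4.5,fy=4.5,interpolation=cv2.INTER_CUBIC))
E
```

```text
t 16.8 pos [0.5269 0.1527 0.1116] gap 0.0554 F [ 0.06  0.19 -0.32] J [-0.64  0.42  0.35  1.97 -0.2   0.79 -0.62] yaw -25.71 tilt [0.001  0.0006]
d total units [-0.002  0.019  0.016] n 1 per row [-0.002  0.019  0.016] turn units total [-0.011 -0.008 -0.014]
```

View pics/wrist16.png

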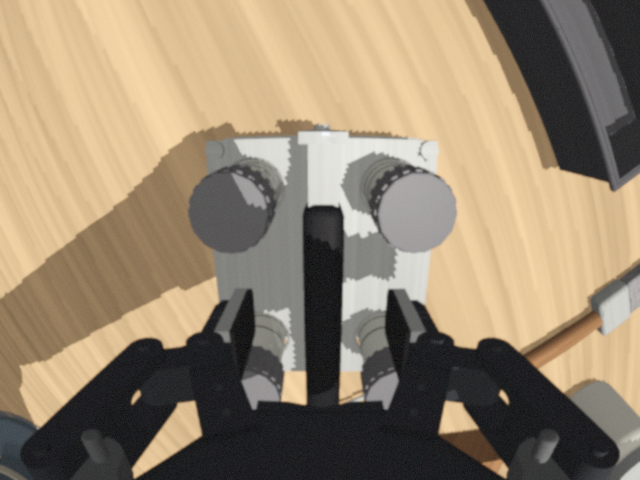

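View pics/c21.png

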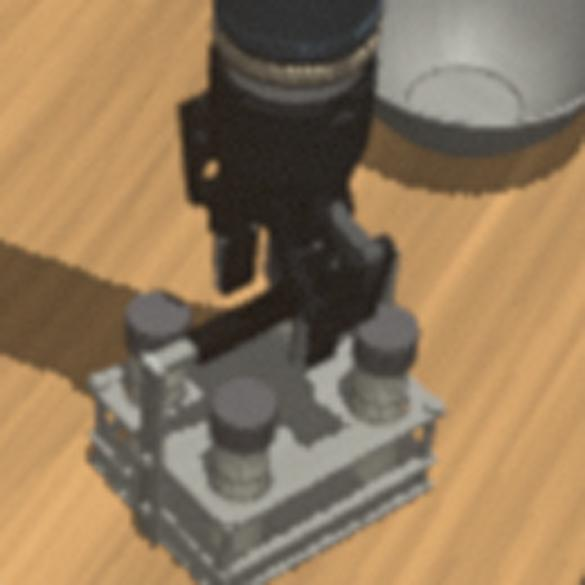

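Call:
{"fn": "servo_tool", "kwargs": {
  "commands": [
    {"grip": 0.2, "dx": 0, "dy": 0, "dz": 0, "ax": 0, "ay": 0, "az": 0},
    {"grip": 0.4, "dx": 0, "dy": 0, "dz": 0, "ax": 0, "ay": 0, "az": 0},
    {"grip": 0.6, "dx": 0, "dy": 0, "dz": 0, "ax": 0, "ay": 0, "az": 0},
    {"grip": 0.8, "dx": 0, "dy": 0, "dz": 0, "ax": 0, "ay": 0, "az": 0},
    {"grip": 1, "dx": 0, "dy": 0, "dz": 0, "ax": 0, "ay": 0, "az": 0}
  ],
  "grip_force": 60
}}

```text
time_s: 17.22
tool_pos: [0.5271, 0.1524, 0.1112]
tcp_rot: [-0.0, 0.975, -0.223, 0.001]
force: [1.4, -0.2, 0.1]
finger_gap: 0.0133
```

Call:
{"fn": "servo_tool", "kwargs": {
  "commands": [
    {"grip": 1, "dx": 0, "dy": 0, "dz": 0, "ax": 0, "ay": 0, "az": 0},
    {"grip": 1, "dx": 0, "dy": 0, "dz": 0, "ax": 0, "ay": 0, "az": 0},
    {"grip": 1, "dx": 0, "dy": 0, "dz": 0, "ax": 0, "ay": 0, "az": 0},
    {"grip": 1, "dx": 0, "dy": 0, "dz": 0, "ax": 0, "ay": 0, "az": 0},
    {"grip": 1, "dx": 0, "dy": 0, "dz": 0, "ax": 0, "ay": 0, "az": 0}
  ],
  "grip_force": 100
}}

```text
time_s: 17.63
tool_pos: [0.527, 0.1524, 0.1113]
tcp_rot: [-0.0, 0.975, -0.223, 0.001]
force: [2.9, -1.1, 1.6]
finger_gap: 0.0124
```

```bash
python3 look.py 17 scene
python3 - <<'E'
from h import *
plan([.5265,.152,.211],yaw=2.694-np.pi)
b=cv2.imread("pics/scene17.png")
cv2.imwrite("pics/c21.png",cv2.resize(b[130:260,290:420],None,fx=4.5,fy=4.5,interpolation=cv2.INTER_CUBIC))
E
```

```text
t 17.6833 pos [0.527  0.1524 0.1113] gap 0.0124 F [ 2.33 -1.32  1.05] J [-0.64  0.42  0.35  1.97 -0.2   0.79 -0.62] yaw -25.73 tilt [0.001  0.0001]
d total units [-0.005  0.013 -2.491] n 3 per row [-0.002  0.004 -0.83 ] turn units total [-0.006 -0.01  -0.016]
```

View pics/c21.png

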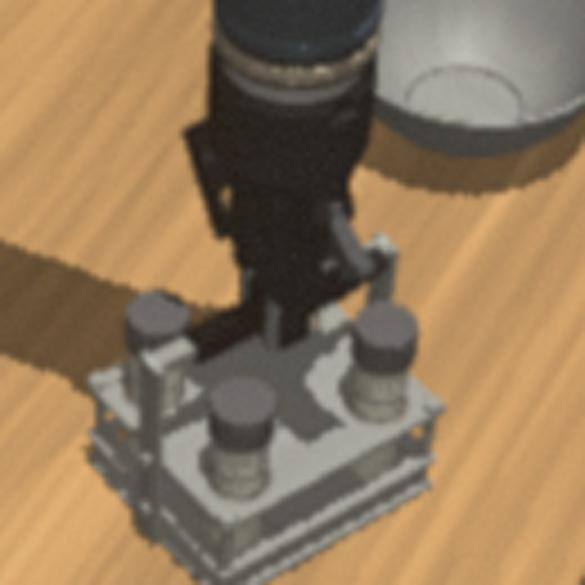

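The grip is on the handle with a 12.4 mm gap. I'll lift slowly.

Call:
{"fn": "servo_tool", "kwargs": {
  "commands": [
    {"grip": 1, "dx": 0, "dy": 0, "dz": -0.05, "ax": 0, "ay": 0, "az": 0},
    {"grip": 1, "dx": 0, "dy": 0, "dz": -0.1, "ax": 0, "ay": 0, "az": 0},
    {"grip": 1, "dx": 0, "dy": 0, "dz": -0.15, "ax": 0, "ay": 0, "az": 0},
    {"grip": 1, "dx": 0, "dy": 0, "dz": -0.15, "ax": 0, "ay": 0, "az": 0},
    {"grip": 1, "dx": 0, "dy": 0, "dz": -0.1, "ax": 0, "ay": 0, "az": 0}
  ]
}}

```text
time_s: 18.1
tool_pos: [0.5263, 0.1527, 0.1337]
tcp_rot: [-0.0, 0.975, -0.222, -0.0]
force: [-0.6, -0.1, -4.0]
finger_gap: 0.0123
```

Call:
{"fn": "servo_tool", "kwargs": {
  "commands": [
    {"grip": 1, "dx": 0, "dy": 0, "dz": 0, "ax": 0, "ay": 0, "az": 0},
    {"grip": 1, "dx": 0, "dy": 0, "dz": 0, "ax": 0, "ay": 0, "az": 0},
    {"grip": 1, "dx": 0, "dy": 0, "dz": 0, "ax": 0, "ay": 0, "az": 0}
  ]
}}

```text
time_s: 18.35
tool_pos: [0.5263, 0.1526, 0.133]
tcp_rot: [0.0, 0.975, -0.222, -0.0]
force: [0.2, -0.8, -4.3]
finger_gap: 0.0121
```

```bash
python3 look.py 18 scene wrist
python3 - <<'E'
from h import *
plan([.5265,.152,.211],yaw=2.694-np.pi); s=r.observe(); print(s["wrist_torque"])
b=cv2.imread("pics/scene18.png")
cv2.imwrite("pics/c21.png",cv2.resize(b[130:260,290:420],None,fx=4.5,fy=4.5,interpolation=cv2.INTER_CUBIC))
E
```

```text
t 18.45 pos [0.5262 0.1525 0.1328] gap 0.0122 F [-0.81 -0.01 -4.33] J [-0.65  0.39  0.37  1.96 -0.18  0.83 -0.63] yaw -25.72 tilt [-0.0007 -0.0001]
d total units [ 0.011  0.009 -1.954] n 3 per row [ 0.004  0.003 -0.651] turn units total [ 0.004  0.006 -0.014]
[ 0.0151289  -0.0314808  -0.02032656]
```

View pics/c21.png

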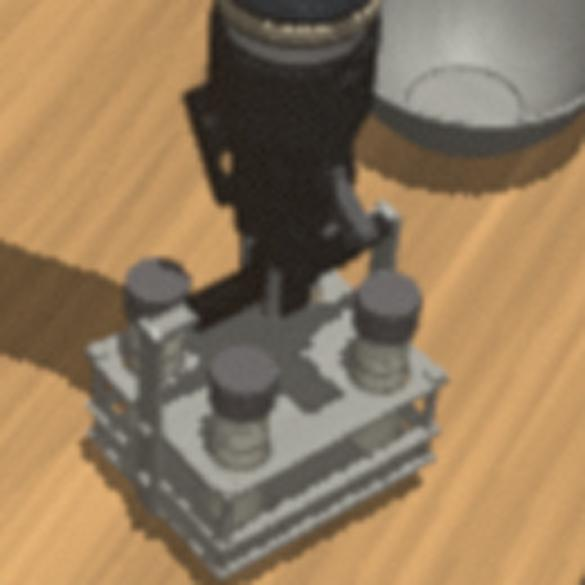

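View pics/wrist18.png

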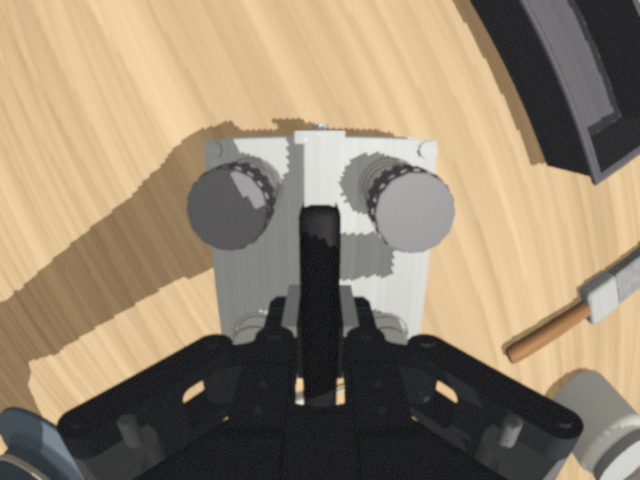

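It's off the bench and level: Fz is about -4.3 N and the wrist torque is near zero. I'll continue up to about 10 cm.

Call:
{"fn": "servo_tool", "kwargs": {
  "commands": [
    {"grip": 1, "dx": 0, "dy": 0, "dz": -0.1, "ax": 0, "ay": 0, "az": 0},
    {"grip": 1, "dx": 0, "dy": 0, "dz": -0.2, "ax": 0, "ay": 0, "az": 0},
    {"grip": 1, "dx": 0, "dy": 0, "dz": -0.3, "ax": 0, "ay": 0, "az": 0},
    {"grip": 1, "dx": 0, "dy": 0, "dz": -0.3, "ax": 0, "ay": 0, "az": 0},
    {"grip": 1, "dx": 0, "dy": 0, "dz": -0.3, "ax": 0, "ay": 0, "az": 0}
  ]
}}

```text
time_s: 18.87
tool_pos: [0.5266, 0.1524, 0.1822]
tcp_rot: [-0.0, 0.975, -0.223, 0.0]
force: [0.5, -0.5, -3.6]
finger_gap: 0.0126
```

Call:
{"fn": "servo_tool", "kwargs": {
  "commands": [
    {"grip": 1, "dx": 0, "dy": 0, "dz": -0.3, "ax": 0, "ay": 0, "az": 0},
    {"grip": 1, "dx": 0, "dy": 0, "dz": -0.2, "ax": 0, "ay": 0, "az": 0},
    {"grip": 1, "dx": 0, "dy": 0, "dz": -0.15, "ax": 0, "ay": 0, "az": 0},
    {"grip": 1, "dx": 0, "dy": 0, "dz": -0.1, "ax": 0, "ay": 0, "az": 0},
    {"grip": 1, "dx": 0, "dy": 0, "dz": 0, "ax": 0, "ay": 0, "az": 0}
  ]
}}

```text
time_s: 19.28
tool_pos: [0.5269, 0.1526, 0.2119]
tcp_rot: [-0.0, 0.975, -0.223, 0.001]
force: [-0.0, -0.5, -5.9]
finger_gap: 0.0125
```

Call:
{"fn": "servo_tool", "kwargs": {
  "commands": [
    {"grip": 1, "dx": 0, "dy": 0, "dz": 0, "ax": 0, "ay": 0, "az": 0},
    {"grip": 1, "dx": 0, "dy": 0, "dz": 0, "ax": 0, "ay": 0, "az": 0},
    {"grip": 1, "dx": 0, "dy": 0, "dz": 0, "ax": 0, "ay": 0, "az": 0},
    {"grip": 1, "dx": 0, "dy": 0, "dz": 0, "ax": 0, "ay": 0, "az": 0},
    {"grip": 1, "dx": 0, "dy": 0, "dz": 0, "ax": 0, "ay": 0, "az": 0}
  ]
}}

```text
time_s: 19.7
tool_pos: [0.5263, 0.1524, 0.2107]
tcp_rot: [0.0, 0.975, -0.223, -0.0]
force: [-0.7, -0.4, -5.6]
finger_gap: 0.0122
```

Call:
{"fn": "servo_tool", "kwargs": {
  "commands": [
    {"grip": 1, "dx": 0, "dy": 0, "dz": 0, "ax": 0, "ay": 0, "az": 0},
    {"grip": 1, "dx": 0, "dy": 0, "dz": 0, "ax": 0, "ay": 0, "az": 0},
    {"grip": 1, "dx": 0, "dy": 0, "dz": 0, "ax": 0, "ay": 0, "az": 0},
    {"grip": 1, "dx": 0, "dy": 0, "dz": 0, "ax": 0, "ay": 0, "az": 0}
  ]
}}

```text
time_s: 20.03
tool_pos: [0.5265, 0.1525, 0.2111]
tcp_rot: [-0.0, 0.975, -0.223, 0.0]
force: [-0.6, -0.0, -4.2]
finger_gap: 0.0125
```

```bash
python3 look.py 19 scene wrist
python3 - <<'E'
from h import *
plan([.5265,.152,.211],yaw=2.694-np.pi); s=r.observe(); print(s["wrist_torque"],s["joint_vel"].round(4))
b=cv2.imread("pics/scene19.png")
cv2.imwrite("pics/c21.png",cv2.resize(b[110:240,290:420],None,fx=4.5,fy=4.5,interpolation=cv2.INTER_CUBIC))
E
```

```text
t 20.1333 pos [0.5265 0.1525 0.2111] gap 0.0122 F [ 0.67  0.33 -4.64] J [-0.68  0.29  0.39  1.88 -0.13  1.   -0.68] yaw -25.72 tilt [0.     0.0001]
d total units [0.005 0.012 0.003] n 1 per row [0.005 0.012 0.003] turn units total [-0.001  0.    -0.015]
[-0.00532824 -0.02906519  0.03262486] [ 0.0004 -0.0006 -0.0026 -0.0011  0.0025  0.0014 -0.013 ]
```

View pics/c21.png

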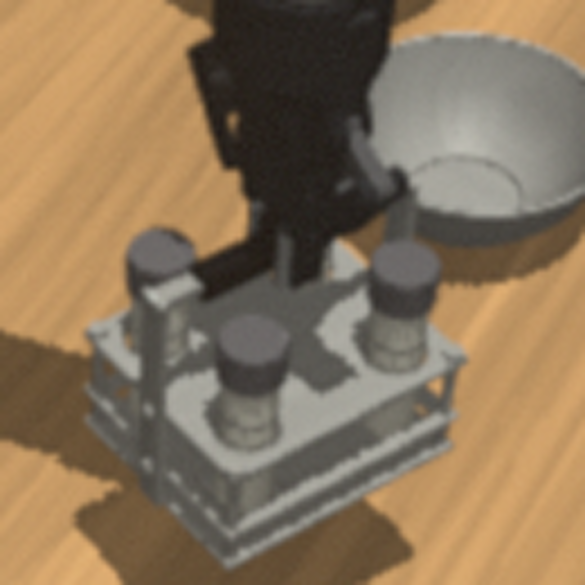

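View pics/wrist19.png

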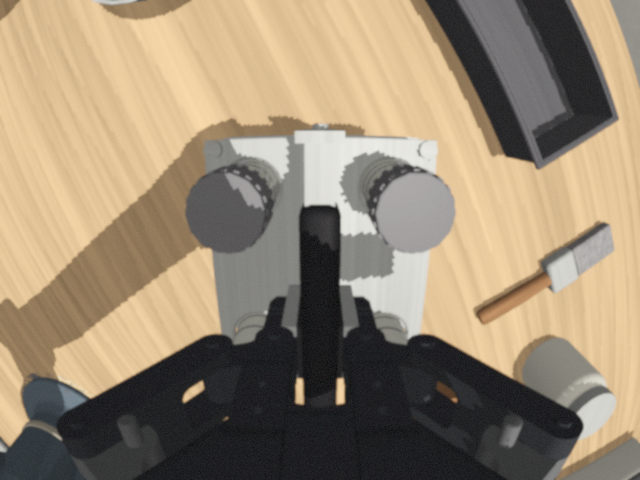

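View pics/scene19.png

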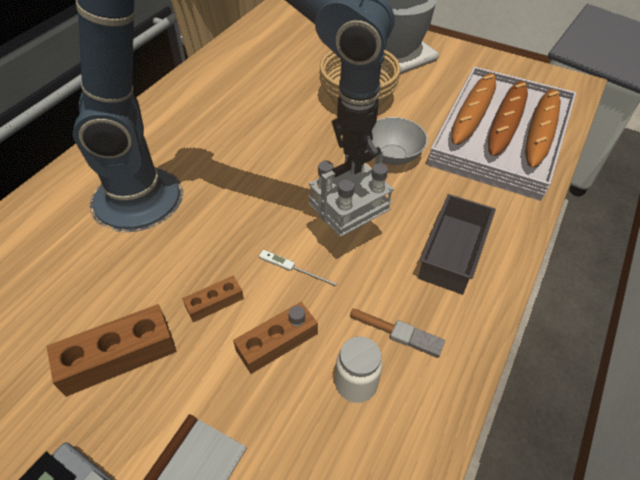

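The carrier is held still and level, about 100 mm up, with all four caps in place. The vial and the bystanders are where they were, so I'll hand in the job.

```bash
python3 - <<'E'
from workcell import job
print(job.close_job())
E
```

```text
the job is handed in; nothing more can be done
None
```

The tall tube is in the carrier's free hole. The carrier is held by its handle about 10 cm above the bench with all four tubes in it, and the job is handed in; it gave no verdict.

- **Tube transfer:** I gripped the tube by its cap, lowered it until it touched down (about 5 N), and let go. TCP height at touchdown was 88.7 mm, against 88.8 mm expected. Afterwards the tube stood upright in its hole and the carrier had not visibly moved.
- **Final hold, at 20.1 s of 56 s:**
  - TCP height was 0.211 m, so the carrier's underside is about 0.10 m up.
  - The grip was set to 100 N, with a finger gap of 12.2 mm on the 14 mm grip.
  - The load read about 4.6 N, close to a 0.5 kg carrier.
  - Wrist torque was near zero and the tool was vertical within 0.001 rad.
  - The carrier looks level in the scene picture. I judged that by eye and did not measure it.
- **Tubes and bystanders:** In the last scene picture the short vial and everything else on the bench are where they started. That picture shows three of the tubes; the fourth shows in the wrist picture.
- **Disagreement between cameras:** The wrist and fixed cameras put the carrier and the free hole about 3 mm apart. Just above the hole I compared the tube's foot with the hole directly in the pictures and shifted a few millimetres. My first shift went too far by about 2 mm, and I took that back before lowering. The tube then went in with no noticeable force until it reached the bottom.
- **Refused calls:** My first three move calls were refused as invalid input, because I had left some fields out of the rows. The arm did not move.

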